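# Load the converter test rack and lock it

### The job

Crank the test rack's cam back until its lock bar is fully open, then slide every converter module on the bench, gold contact edge first, fully home into the slot whose height matches its thickness. When all are in, crank the cam round until the follower rests on its flat dwell, so that the bar's tabs stand locked in front of the modules, and let go. Leave the other things on the bench where they are.

Things in the scene. Friction and masses are not known exactly. Their poses are not given: they have to be found in the camera images.
- module_a: the thinnest converter module: a flat block 72 mm long (x), 44 mm wide (y), 8 mm thick (z), about 62 g: green circuit board underneath, bare black parts on top, no heat sink. Lies flat, board down. Origin: centre of its underside. +x is the end with the gold contact edge, which goes in first. Grasp it across the 44 mm. May be absent (None).
- module_a_edge (a point): middle of the gold contact edge of module_a, at its underside (36 mm along +x from its origin)
- slot_a: slot for the 8 mm module: white guides 46 mm apart with lips reaching 7.5 mm over the module's edges, clear height 10 mm, lip tops 14 mm above its floor; flared to 57 mm over the first 9 mm. Origin: middle of the mouth on the floor (= ledge); +x into the slot. Socket 64 mm in: fully home, a module's origin is at x = 28 mm and it stands 8 mm out. Slots 68 mm apart, order varies.
- module_b: the second thinnest converter module: a flat block 72 mm long (x), 44 mm wide (y), 13 mm thick (z), about 82 g: green circuit board underneath, a finned aluminium heat sink on top. Lies flat, board down. Origin: centre of its underside. +x is the end with the gold contact edge, which goes in first. Grasp it across the 44 mm. May be absent (None).
- module_b_edge (a point): middle of the gold contact edge of module_b, at its underside (36 mm along +x from its origin)
- slot_b: slot for the 13 mm module: white guides 46 mm apart with lips reaching 7.5 mm over the module's edges, clear height 15 mm, lip tops 19 mm above its floor; flared to 57 mm over the first 9 mm. Origin: middle of the mouth on the floor (= ledge); +x into the slot. Socket 64 mm in: fully home, a module's origin is at x = 28 mm and it stands 8 mm out. Slots 68 mm apart, order varies.
- module_c: the second thickest converter module: a flat block 72 mm long (x), 44 mm wide (y), 18 mm thick (z), about 102 g: green circuit board underneath, a finned aluminium heat sink on top. Lies flat, board down. Origin: centre of its underside. +x is the end with the gold contact edge, which goes in first. Grasp it across the 44 mm. May be absent (None).
- module_c_edge (a point): middle of the gold contact edge of module_c, at its underside (36 mm along +x from its origin)
- slot_c: slot for the 18 mm module: white guides 46 mm apart with lips reaching 7.5 mm over the module's edges, clear height 20 mm, lip tops 24 mm above its floor; flared to 57 mm over the first 9 mm. Origin: middle of the mouth on the floor (= ledge); +x into the slot. Socket 64 mm in: fully home, a module's origin is at x = 28 mm and it stands 8 mm out. Slots 68 mm apart, order varies.
- module_d: the thickest converter module: a flat block 72 mm long (x), 44 mm wide (y), 23 mm thick (z), about 122 g: green circuit board underneath, a finned aluminium heat sink on top. Lies flat, board down. Origin: centre of its underside. +x is the end with the gold contact edge, which goes in first. Grasp it across the 44 mm. May be absent (None).
- module_d_edge (a point): middle of the gold contact edge of module_d, at its underside (36 mm along +x from its origin)
- slot_d: slot for the 23 mm module: white guides 46 mm apart with lips reaching 7.5 mm over the module's edges, clear height 25 mm, lip tops 29 mm above its floor; flared to 57 mm over the first 9 mm. Origin: middle of the mouth on the floor (= ledge); +x into the slot. Socket 64 mm in: fully home, a module's origin is at x = 28 mm and it stands 8 mm out. Slots 68 mm apart, order varies.
- rack: slotted test rack, fixed: black base plate 12 mm thick, x -80 to +85 mm, y -147 to +239 mm, bare in front of the mouths as a loading ledge (x -80 to 0). Origin: on the bench under the middle of the row of mouths (y -136 to +136); x points into the slots, which face the robot. End cheeks reach 44 mm, the lock bar 56 mm above the bench; cam and crank at the +y end.
- crank (a joint): crank angle, rad, counter-clockwise from above, stops at 0 and 3.2. 0: handle points to the rack's +y, bar open. The cam lifts the bar from 0.15 to 1.5 (up to about 8 N at the handle; let go there, the spring throws it back to about 0.2). Flat dwell from 1.5 to 2.55, middle 2.0: bar fully locked, crank stays where left. Past 2.6 it runs on to 3.2 by itself and the bar comes off the dwell.
- crank_handle (a point): point on the axis of the crank's upright red handle, a sleeve 20 mm in diameter that spins freely on its pin, from 67 to 97 mm above the bench; this point is 82 mm above the bench. Pinch it from above and lead it round; it needs no turning of the gripper.
- crank_axis (a point): point on the upright axis of the camshaft, 79 mm above the bench; the handle circles it at 45 mm radius. The dwell of the steel cam plate is painted yellow; the brass follower roller, 12 mm in diameter, bears on the cam from the rack's -y side. Crank arm and hub reach 69 mm above the bench: keep the fingertips above that.
- lock_bar (a joint): travel of the lock bar above the mouths, m: 0 open, about 0.0155 locked (towards the rack's -y). Its four red tabs, 12 mm wide, hang 11 to 16 mm in front of the mouths, down to 5 mm above the ledge. Open, each stands midway between slots (middle 34 mm to the +y of its slot); locked, it covers the +y 10 mm of its module, and jams on one standing out over 11 mm. The cam moves it.
- bottle: bystander: white dispenser bottle, 52 mm in diameter, 130 mm tall; origin at its underside (or its middle, if a tool)
- screwdriver: bystander: screwdriver 170 mm long, lying; origin at its underside (or its middle, if a tool)
- label_roll: bystander: roll of blank labels, 76 mm in diameter, 30 mm tall; origin at its underside (or its middle, if a tool)
- solder_spool: bystander: blue spool, 56 mm in diameter, 45 mm tall; origin at its underside (or its middle, if a tool)
- scanner: bystander: hand scanner, about 140 by 62 by 30 mm, lying; origin at its underside (or its middle, if a tool)
- parts_bin: bystander: small blue open bin, 100 by 90 by 50 mm; origin at its underside (or its middle, if a tool)
- multimeter: bystander: yellow meter, 150 by 75 by 35 mm, lying; origin at its underside (or its middle, if a tool)
Not all that is in view belongs to the job. What is shaped like the module_c but orange or red is not meant. What is shaped like the module_b but pink or red is not meant.

How it is judged (in metres and radians):
On the way, in this order (a step that is already met when the one before it is completed fails the run):
1. the cam is cranked back and the lock bar is open (crank below 0.3 rad, bar below 3 mm) (value of joint crank below 0.3 rad and value of joint lock_bar below 0.003 m), for 0.2 s.
2. every module is home in the slot of its own thickness (x of module_a in the frame of slot_a above 0.0245 m and x of module_a_edge in the frame of slot_a above 0.058 m and y of module_a in the frame of slot_a between -0.005 and 0.005 m and z of module_a in the frame of slot_a between -0.004 and 0.004 m and angle between each of module_a, module_b, module_c, module_d's own z axis and vertical below 0.15 rad and x of module_b in the frame of slot_b above 0.0245 m and x of module_b_edge in the frame of slot_b above 0.058 m and y of module_b in the frame of slot_b between -0.005 and 0.005 m and z of module_b in the frame of slot_b between -0.004 and 0.004 m and x of module_c in the frame of slot_c above 0.0245 m and x of module_c_edge in the frame of slot_c above 0.058 m and y of module_c in the frame of slot_c between -0.005 and 0.005 m and z of module_c in the frame of slot_c between -0.004 and 0.004 m and x of module_d in the frame of slot_d above 0.0245 m and x of module_d_edge in the frame of slot_d above 0.058 m and y of module_d in the frame of slot_d between -0.005 and 0.005 m and z of module_d in the frame of slot_d between -0.004 and 0.004 m), for 0.2 s.
3. the cam is cranked onto its dwell and the bar is locked (value of joint crank between 1.4 and 2.6 rad and value of joint lock_bar above 0.0135 m), for 0.3 s.
At the end, for the whole second after the job is handed in: Every module present lies at rest in the slot of its own thickness, gold edge first, within 3.5 mm of the socket and 5 mm of the slot's middle; the crank rests between 1.4 and 2.6 rad and the lock bar stands at 13.5 mm or more (all of step 2 and all of step 3 and velocity of joint crank between -0.05 and 0.05 rad/s and linear speed of each of module_a, module_b, module_c, module_d below 0.02 m/s); the robot touches nothing.
It fails at once if a bystander is pushed more than 40 mm from its place (distance of any of bottle, screwdriver, label_roll, solder_spool, scanner, parts_bin, multimeter from where it was at the start of the episode above 0.04 m).
It fails at once if the bottle is tipped over (angle between bottle's own z axis and vertical above 0.6 rad).
Of module_a, module_b, module_c, module_d only 3 to 4 are there at a start; the rules pass over those that are not, and their reading is None.
At some moment in a run one of module_a, module_b, module_c, module_d may be knocked a few centimetres aside while the robot is not near it.
Once in a run the grip may slacken for a moment while it holds something.
It also fails if it takes over 210 s, if anything falls off the work surface, if the arm or the gripper's body presses on something with over 40 N, if the wrist force passes 120 N, or if a joint passes its speed limit or range.

### The arm

A 6-joint arm with a two-finger parallel gripper is mounted at the origin on the work surface. World frame = base frame: x ahead of the robot, y to its left, z up, the work surface at z = 0. Lengths are in mm, angles in rad, forces in N, time in s.
With the tool pointing down it reaches from about 275 to 1000 mm from the base axis. Payload 8.4 kg.
Tool frame: the origin (TCP) lies between the finger pads; the fingertips stand r.finger_overhang ahead of it and the grasp point (between the pads) is the TCP (r.finger_overhang is the distance from the TCP to the fingertips, in mm); z points along the fingers, y is the line along which they close (so a half turn about z gives the same grasp; the last joint's range is limited). The gripper opens to 85 mm and grips with 20 to 120 N. Pads are 22 mm wide; open, the fingers measure 114 mm over their backs; the gripper's body (76 mm by 85 mm) begins 54 mm behind the grasp point. The pads swing forward as they close: fully open they stand 13 mm farther back than shut.
Start: joints at [-1.109, 0.353, 1.633, -0, 1.155, -0.002], TCP at [279.593, -558.978, 250.281] pointing down, gripper open.
Joint ranges: [-2.63, 2.63], [-0.92, 2.1], [0.06, 2.66], [-1.3, 4.44], [0, 2.69], [-3.02, 3.02]. Speed limits (rad/s): [2.22, 2.22, 2.79, 3.14, 3.14, 3.14].

### API

Orientations are given as [roll, pitch, yaw] about the fixed x, y, z axes, in that order (R = Rz(yaw) Ry(pitch) Rx(roll)).
In Python, from rig import r, cams, sign_off gives the robot as it stands.
- The arm moves only by the shell command python3 -m crank 'ROWS' [FORCE]. ROWS is JSON, a list of rows, each a list of 7 numbers: the shift along the tool's x, y, z in m, then the turn, a rotation vector about the tool's x, y, z in rad, then the closure, from 0 (fully open) to 1 (shut). In form: [[dx, dy, dz, ax, ay, az, gripper], ...]. A call has 1 to 5 rows; each row is the pose to reach, as a shift and turn from the pose commanded when the call began, along the tool's axes at that moment; what a row does not reach only later rows make up. A row lasts 1/10 s, in which the tool goes at most 50 mm and 8.59 degrees, less where a joint would pass 70% of its speed; a pose out of reach is approached as far as the arm can. A call with a gripper value outside its range is refused whole. The fingers move at their own pace and stop on an object; FORCE is the grip in N (left out, the last holds). Time passes only in rows, so rows that repeat a pose let the fingers close. It gives the time, the measured TCP pose, the force, the opening and the grip force at its end, in the units of the state.
- r.sense(): the state, without advancing time (a new reading comes with each control period).
- cams.grab_frame(name): name is "scene" or "side" or "wrist"; returns a dict with "image" (400x640x3 uint8, red, green, blue), "fx", "fy", "cx", "cy" (pixels), "D" ([k1, k2, p1, p2, k3] as OpenCV has them; the pictures are not rectified), "position" and "orientation" of the camera in the world. Camera axes: x right, y down, z forward; pixel columns grow to the right and rows downward; lengths in mm; the calibration is good to about 2 mm. A picture is of the moment at which its call begins. There is no depth.
- sign_off(): hands the job in; it is judged then, once.
The state is a dict: "clock": time; "qpos": joint angles; "qvel": joint speeds; "joint_efforts": joint torques, N m; "eef_pos": TCP position; "tcp_rot": TCP orientation; "contact_force": force on the tool from outside, world axes, zero at the start; "wrist_torque": the same for the moment, N m; "opening": opening from 0.0 (shut) to 1.0 (fully open); "grasp_force": force on a finger pad.
Only numpy, scipy, OpenCV 4.12 (cv2) and the standard library are available. Lean on these libraries where they do the work, as an engineer would, in place of code of your own. Each camera call takes 0.05 s, during which the arm holds its last target. There are 200 camera calls.

## Working session

There is one attempt and no reset: what is moved stays moved. The work goes in short steps, Python scripts to look and compute and a shell command to move; the robot and the scene stay as the last step left them, time stands still between calls to the robot, and variables do not carry over. Pictures are saved under pics/ and viewed, at most 14 in all, crops included, and the job is handed in when it is done.

```bash
ls; mkdir -p pics; cat > h.py <<'E'
import numpy as np, cv2, json
from scipy.spatial.transform import Rotation as R
from rig import r, cams
def grab(n,save=None):
    f=cams.grab_frame(n)
    if save: cv2.imwrite('pics/'+save+'.png',f['image'][:,:,::-1])
    return f
def rot(o):
    o=np.array(o,float)
    if o.shape==(3,3): return o
    return R.from_euler('xyz',o).as_matrix() if o.size==3 else R.from_quat(o).as_matrix()
def K(f): return np.array([[f['fx'],0,f['cx']],[0,f['fy'],f['cy']],[0,0,1.]])
def pix(f,uv,z):
    uv=np.array(uv,float).reshape(-1,1,2)
    p=cv2.undistortPoints(uv,K(f),np.array(f['D'],float)).reshape(-1,2)
    d=np.c_[p,np.ones(len(p))]@rot(f['orientation']).T
    c=np.array(f['position'],float)
    return c+d*((z-c[2])/d[:,2])[:,None]
def proj(f,X):
    Rm=rot(f['orientation']); c=np.array(f['position'],float)
    rv=cv2.Rodrigues(Rm.T)[0]
    return cv2.projectPoints(np.array(X,float).reshape(-1,1,3),rv,-Rm.T@c,K(f),np.array(f['D'],float))[0].reshape(-1,2)
E
python3 - <<'E'
from h import *
np.set_printoptions(precision=3,suppress=True)
s=r.sense(); print(s, r.finger_overhang)
for n in('scene','side','wrist'):
    f=grab(n,n+'0'); print(n,f['fx'],f['position'],f['orientation'],f['D'])
a=cv2.imread('pics/scene0.png');b=cv2.imread('pics/side0.png')
E
```

```text
pics
{'clock': 0.0, 'qpos': array([-1.109,  0.354,  1.634, -0.   ,  1.155, -0.002]), 'qvel': array([ 0.002,  0.001,  0.001,  0.003, -0.001, -0.   ]), 'joint_efforts': array([ -0.   , -60.526, -34.206,  -0.   ,   0.01 ,   0.   ]), 'eef_pos': array([ 279.395, -558.549,  249.563]), 'tcp_rot': array([-3.14 ,  0.   ,  0.464]), 'contact_force': array([ 0.282, -0.114, -0.077]), 'wrist_torque': array([ 0.006, -0.04 , -0.045]), 'grasp_force': 0.0, 'opening': 0.9968155638768004} 19.0
scene 377.14467777597713 [1060.162  872.471  978.623] [-2.279  0.015  2.633] [-0.05  0.    0.    0.    0.  ]
side 469.5246354528831 [  -3.371  940.569 1309.658] [-2.395  0.006 -2.66 ] [-0.009  0.     0.     0.     0.   ]
wrist 275.9051457905906 [ 345.869 -525.788  373.145] [ 2.845  0.003 -1.107] [-0.011  0.     0.     0.     0.   ]
```

View pics/scene0.png

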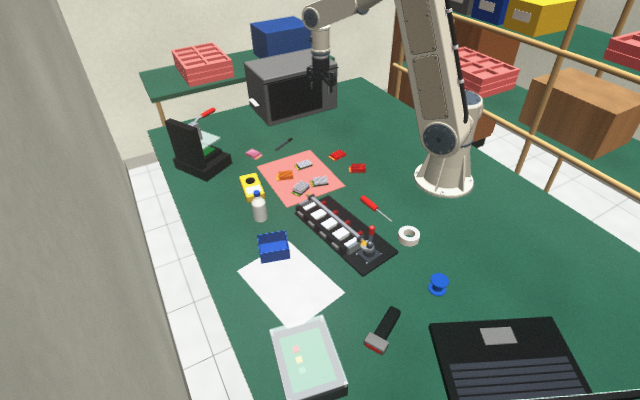

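View pics/side0.png

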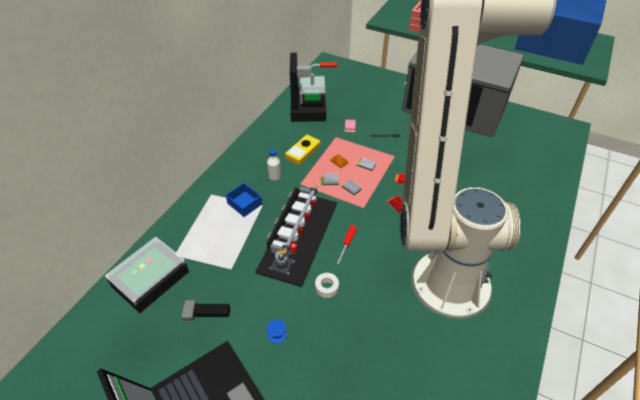

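The scene shows the rack at about (345,230), with its crank handle, red, at (372,232). The pink mat has three grey-finned modules at (303,164), (320,182) and (301,188). Orange and red look-alikes are at (285,175), (338,155), (357,168) and (253,154). I'll get rough positions next, then take a close look with the wrist camera.

```bash
python3 - <<'E'
from h import *
np.set_printoptions(precision=0,suppress=True)
f=grab('scene');g=grab('side')
print('scene mods',pix(f,[(303,164),(320,182),(301,188),(285,175),(338,155),(357,168),(253,154)],10)[:,:2])
print('side mods',pix(g,[(366,164),(351,187),(331,180),(340,161)],10)[:,:2])
print('scene handle',pix(f,[(372,230)],88)[:,:2],'side',pix(g,[(294,247)],88)[:,:2])
print('plate corners scene',pix(f,[(396,250),(362,271)],12)[:,:2],'side', pix(g,[(335,202),(302,283),(257,272)],12)[:,:2])
w=grab('wrist');Rm=rot(w['orientation']);print('view dir',Rm[:,2])
s=r.sense();T=R.from_euler('xyz',s['tcp_rot']).as_matrix();print('cam in tool',T.T@(np.array(w['position'])-s['eef_pos']), (T.T@Rm).round(3))
for n,im,c in(('scene',f,(240,130,160,150)),('side',g,(240,125,160,160))):
    x,y,a,b=c; cv2.imwrite(f'pics/{n}_crop.png',cv2.resize(im['image'][y:y+b,x:x+a,::-1],None,fx=3.7,fy=3.7,interpolation=cv2.INTER_CUBIC))
E
```

```text
scene mods [[ 471. -386.]
 [ 469. -233.]
 [ 556. -237.]
 [ 576. -352.]
 [ 299. -369.]
 [ 280. -239.]
 [ 635. -577.]]
side mods [[ 464. -382.]
 [ 464. -237.]
 [ 549. -235.]
 [ 565. -350.]]
scene handle [[493. 171.]] side [[487. 164.]]
plate corners scene [[430. 232.]
 [581. 250.]] side [[ 484. -136.]
 [ 424.  230.]
 [ 576.  261.]]
view dir [-0. -0. -1.]
cam in tool [  74.    0. -123.] [[ 0. -1. -0.]
 [ 1.  0. -0.]
 [ 0. -0.  1.]]
```

View pics/scene_crop.png

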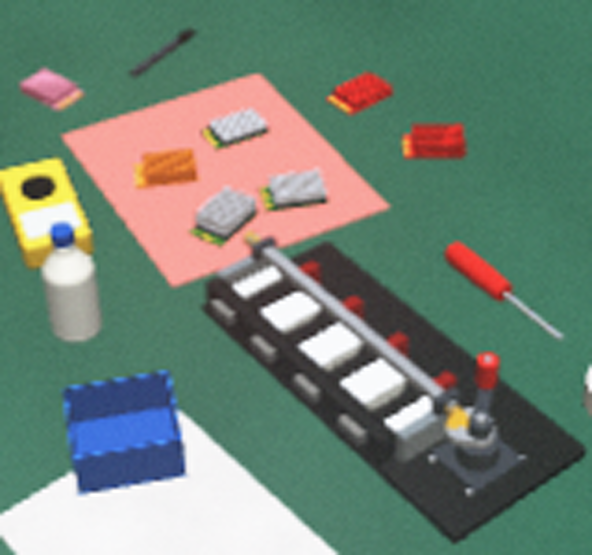

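```bash
python3 -m crank '[[0.04,-0.02,-0.02,0,0,0.1,0],[0.08,-0.04,-0.04,0,0,0.2,0],[0.12,-0.06,-0.06,0,0,0.31,0],[0.16,-0.08,-0.08,0,0,0.31,0],[0.16,-0.08,-0.08,0,0,0.31,0]]'
python3 -m crank '[[0.045,-0.02,0,0,0,0,0],[0.09,-0.04,0,0,0,0,0],[0.1,-0.07,0,0,0,0,0],[0.1,-0.12,0,0,0,0,0],[0.1,-0.12,0,0,0,0,0]]'
python3 - <<'E'
from h import *
s=r.sense();print(s['eef_pos'],s['tcp_rot'])
f=grab('wrist','w1'); 
E
```

```text
clock: 0.8
eef_pos: [390.3, -413.1, 333.4]
tcp_rot: [3.139, -0.004, 0.157]
contact_force: [-0.1, -0.2, 0.7]
opening: 0.999
grasp_force: 0.0
clock: 1.3
eef_pos: [466.3, -277.8, 329.6]
tcp_rot: [-3.139, 0.002, 0.157]
contact_force: [-0.0, 0.1, 0.1]
opening: 0.997
grasp_force: 0.0
[ 466.3164367  -277.83578809  329.56654483] [-3.13873418e+00  1.55953988e-03  1.56700525e-01]
```

View pics/w1.png

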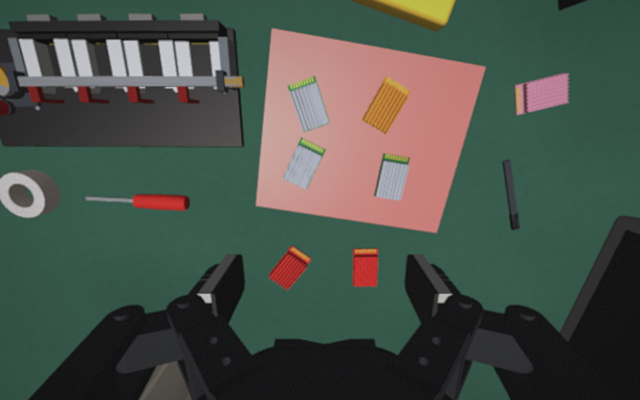

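The wrist view shows three finned modules, gold edges facing up-image, at (308,104), (304,163) and (392,177). The orange (386,105), pink (543,94) and red (290,268), (366,268) parts are decoys. The crank is at the left edge, so I'll move over the rack next.

```bash
python3 -m crank '[[0.01,-0.045,0.02,0,0,0,0],[0.03,-0.09,0.04,0,0,0,0],[0.04,-0.135,0.06,0,0,0,0],[0.05,-0.18,0.08,0,0,0,0],[0.05,-0.2,0.08,0,0,0,0]]' >/dev/null
python3 -m crank '[[0,0,0,0,0,0,0]]' >/dev/null
python3 -c "
from h import *
f=grab('wrist','w2a')"
python3 -m crank '[[0.01,-0.045,0,0,0,0,0],[0.01,-0.09,0,0,0,0,0],[0.02,-0.135,0,0,0,0,0],[0.02,-0.18,0,0,0,0,0],[0.02,-0.2,0,0,0,0,0]]' >/dev/null
python3 -m crank '[[0,0,0,0,0,0,0]]'
python3 -c "
from h import *
f=grab('wrist','w2b')
a=cv2.imread('pics/w2a.png');b=cv2.imread('pics/w2b.png')
cv2.imwrite('pics/w2.png',np.vstack([a[:230],b[:330]]))"
```

```text
clock: 2.6
eef_pos: [476.2, 124.9, 250.7]
tcp_rot: [-3.141, -0.001, 0.155]
contact_force: [-0.4, -0.7, 0.3]
opening: 0.996
grasp_force: 0.0
```

View pics/w2.png

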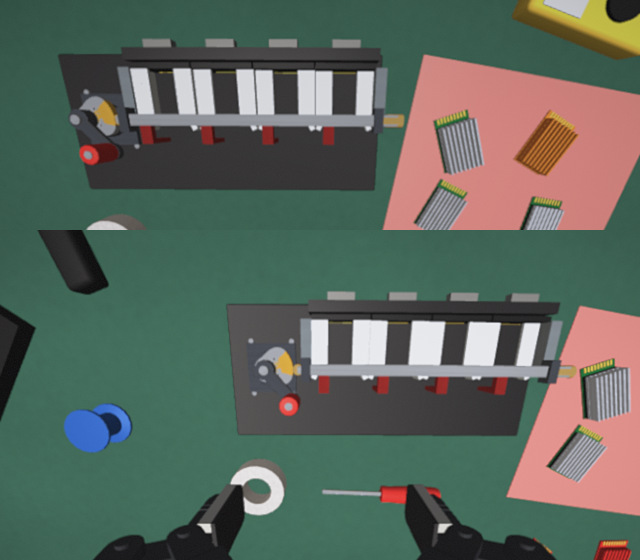

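Handle top is at w2b (289,176) and w2a (90,155). The hub is at (265,140) and (76,119). Plate front corners in w2b are (238,205) and (518,206).

```bash
cat >> h.py <<'E'
def T_at(tcp,rpy):  # fake wrist frame dict
    pass
E
python3 - <<'E'
from h import *
np.set_printoptions(precision=1,suppress=True)
b=grab('wrist'); s=r.sense()
# frame a: same orientation, tcp moved by tool (-.02,.2,0)
T=R.from_euler('xyz',s['tcp_rot']).as_matrix()
a=dict(b); a['position']=np.array(b['position'])+T@[-20,200,0]
for n,f,h,hub,cs in(('b',b,(289,176),(265,140),[(238,205),(518,206),(228,75)]),('a',a,(90,155),(76,119),[(90,189),(375,189),(61,55)])):
    c=pix(f,cs,12)[:,:2]; d=c[0]-c[1]; yaw=np.arctan2(-d[0],d[1])
    print(n,'corners',c.ravel(),'len',np.linalg.norm(d),'yaw',yaw)
    ex=np.array([np.cos(yaw),np.sin(yaw)]);ey=np.array([-ex[1],ex[0]])
    o=(c[0]+c[1])/2+80*ex-46*ey; print('origin',o)
    H=pix(f,[h],97)[0,:2];A=pix(f,[hub],79)[0,:2]
    print('handle',H,'axis',A,'rack',[(H-o)@ex,(H-o)@ey],[(A-o)@ex,(A-o)@ey])
    v=H-A; print('r',np.linalg.norm(v),'ang',np.arctan2(-(v@ex),v@ey))
E
```

```text
b corners [ 423.   235.2  481.2 -146.1  584.9  257.8] len 385.7289782064613 yaw 0.1514612489133079
origin [538.1  11.1]
handle [491.6 162.2] axis [521.8 193.3] rack [np.float64(-23.19658077686598), np.float64(156.42633243335382)] [np.float64(11.340582826614964), np.float64(182.55848929490512)]
r 43.3094134341523 ang 2.2185327244315416
a corners [ 425.4  235.6  485.  -146.7  588.1  256.1] len 386.88504053897066 yaw 0.15468257304933233
origin [541.3  11.3]
handle [493.  161.7] axis [524.1 187.7] rack [np.float64(-24.589863634860336), np.float64(156.0103909920398)] [np.float64(10.188097131702179), np.float64(176.95124419425198)]
r 40.59588511065084 ang 2.112780525265963
```

```bash
python3 -m crank '[[0.021,-0.034,0.03,0,0,0,0.3],[0.021,-0.034,0.07,0,0,0,0.3],[0.021,-0.034,0.11,0,0,0,0.3],[0.021,-0.034,0.15,0,0,0,0.3],[0.021,-0.034,0.157,0,0,0,0.3]]' 40
python3 -m crank '[[0,0,0,0,0,0,0.3],[0,0,0,0,0,0,0.5],[0,0,0,0,0,0,1],[0,0,0,0,0,0,1],[0,0,0,0,0,0,1]]' 40
python3 -m crank '[[0,0,0,0,0,0,1],[0,0,0,0,0,0,1],[0,0,0,0,0,0,1]]' 40
python3 -c "
from h import *
f=grab('wrist','w3'); g=grab('side'); h=grab('scene')
c=lambda i,x,y: cv2.resize(i['image'][y:y+90,x:x+106,::-1],(320,272),interpolation=cv2.INTER_CUBIC)
cv2.imwrite('pics/w3v.png',np.vstack([f['image'][100:,:,::-1],np.hstack([c(g,240,200),c(h,320,190)])]))"
```

```text
clock: 3.2
eef_pos: [488.9, 158.2, 89.7]
tcp_rot: [3.14, 0.006, 0.152]
contact_force: [-0.8, -0.7, -0.2]
opening: 0.701
grasp_force: 0.0
clock: 3.7
eef_pos: [493.3, 161.8, 95.7]
tcp_rot: [-3.14, -0.006, 0.154]
contact_force: [3.6, 0.9, 4.0]
opening: 0.216
grasp_force: 38.9
clock: 4.0
eef_pos: [493.4, 161.8, 95.7]
tcp_rot: [-3.141, -0.006, 0.154]
contact_force: [2.6, 1.3, 5.1]
opening: 0.218
grasp_force: 38.9
```

View pics/w3v.png

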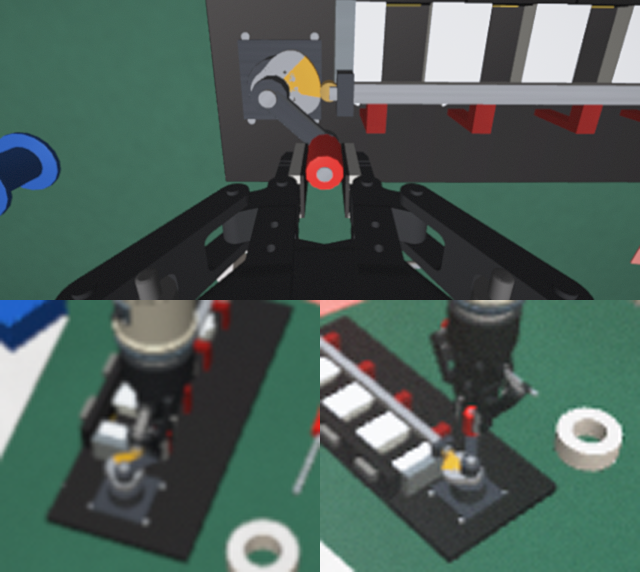

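Pinched: the handle sits between the pads at (324,275). The hub top is at (268,199), which refines the axis.

```bash
python3 - <<'E'
from h import *
np.set_printoptions(precision=1,suppress=True)
f=grab('wrist');s=r.sense();H=s['eef_pos'][:2]
yaw=.154;ex=np.array([np.cos(yaw),np.sin(yaw)]);ey=np.array([-ex[1],ex[0]])
for z in(69,79):
    A=pix(f,[(268,199)],z)[0,:2];v=H-A;print(z,A,np.hypot(*v),np.arctan2(-v@ex,v@ey))
th0=np.arctan2(-v@ex,v@ey)
for th in np.r_[th0-.25*np.arange(1,9),0]: print(th.round(2),-45*(np.sin(th)-np.sin(th0)),-45*(np.cos(th)-np.cos(th0)))
E
```

```text
69 [520.4 198.1] 45.287602508233576 2.3471042302570337
79 [523.5 196.4] 45.868146656754675 2.2720811225331823
2.02 -6.114314220627649 -9.408499013302768
1.77 -9.71084931270244 -20.037216123253675
1.52 -10.565990143733798 -31.22530917931071
1.27 -8.626568198655496 -42.27715674389634
1.02 -4.013167340574973 -52.50560846419841
0.77 2.9873735097962664 -61.27470875294937
0.52 11.939794628950727 -68.0392374266417
0.27 22.287477832046427 -72.37860885580743
0.0 34.38062406497977 -74.03399195602518
```

```bash
python3 -m crank '[[-0.006,-0.009,0,0,0,0,1],[-0.0097,-0.02,0,0,0,0,1],[-0.0106,-0.031,0,0,0,0,1],[-0.0086,-0.042,0,0,0,0,1],[-0.004,-0.0525,0,0,0,0,1]]' 40
python3 -m crank '[[0.007,-0.0088,0,0,0,0,1],[0.016,-0.0155,0,0,0,0,1],[0.0263,-0.02,0,0,0,0,1],[0.036,-0.0215,0,0,0,0,1],[0.036,-0.0215,0,0,0,0,1]]' 40
python3 -c "
from h import *
f=grab('wrist','w4')"
```

```text
clock: 4.7
eef_pos: [476.4, 211.5, 95.3]
tcp_rot: [3.141, 0.004, 0.154]
contact_force: [-14.0, -1.2, 23.8]
opening: 0.215
grasp_force: 41.1
clock: 5.2
eef_pos: [512.7, 242.7, 95.9]
tcp_rot: [-3.136, -0.005, 0.153]
contact_force: [-3.2, 16.3, 6.5]
opening: 0.212
grasp_force: 39.7
```

View pics/w4.png

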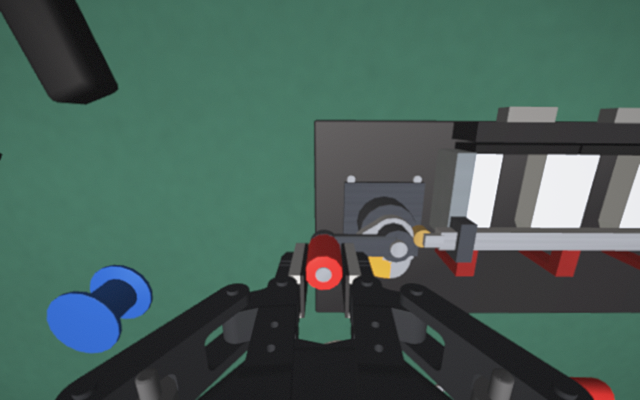

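The crank is fully back: the handle points to rack +y, the follower is off the dwell and the bar is open. Next I'll release it, rise, and take two wide-baseline views to get the slot heights.

```bash
python3 -m crank '[[0,0,0,0,0,0,0.5],[0,0,0,0,0,0,0],[0,0,0,0,0,0,0],[0,0,-0.03,0,0,0,0],[0,0,-0.055,0,0,0,0]]' >/dev/null
python3 -m crank '[[0,0.03,0,0,0,0,0],[0,0.06,0,0,0,0,0],[0,0.095,0,0,0,0,0],[0,0.095,0,0,0,0,0],[0,0.095,0,0,0,0,0]]' |head -2
python3 -c "
from h import *
import pickle
pickle.dump(grab('wrist','s1'),open('s1.pkl','wb'))"
python3 -m crank '[[0,0.045,0,0,0,0,0],[0,0.09,0,0,0,0,0],[0,0.14,0,0,0,0,0],[0,0.14,0,0,0,0,0]]' >/dev/null
python3 -m crank '[[0,0.045,0,0,0,0,0],[0,0.09,0,0,0,0,0],[0,0.14,0,0,0,0,0],[0,0.14,0,0,0,0,0],[0,0.14,0,0,0,0,0]]' |head -2
python3 -c "
from h import *
import pickle
pickle.dump(grab('wrist','s2'),open('s2.pkl','wb'))
a=cv2.imread('pics/s1.png');b=cv2.imread('pics/s2.png')
cv2.imwrite('pics/s12.png',np.vstack([a[60:310],b[60:400]]))"
```

```text
clock: 6.25
eef_pos: [525.7, 144.3, 148.5]
clock: 7.2
eef_pos: [568.7, -131.4, 148.1]
```

View pics/s12.png

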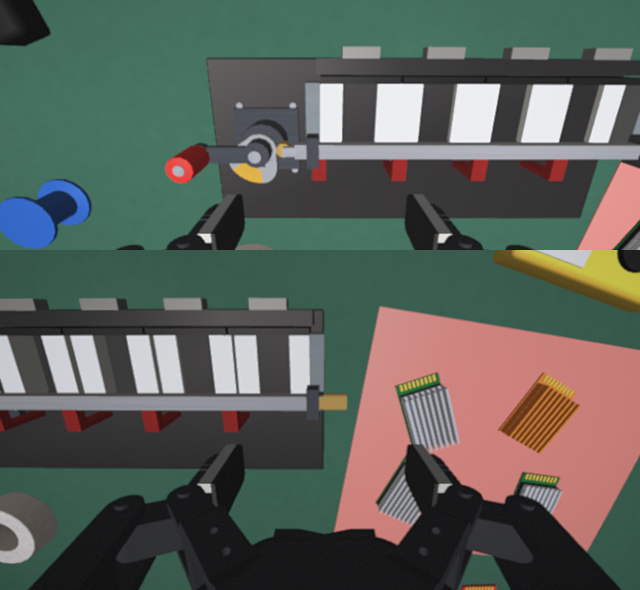

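```bash
python3 - <<'E'
from h import *
import pickle
np.set_printoptions(precision=1,suppress=True)
A=pickle.load(open('s1.pkl','rb'));B=pickle.load(open('s2.pkl','rb'))
for f,row in((A,170),(B,172)):
    l=f['image'][row-1:row+2].mean((0,2)); m=l>185
    e=np.flatnonzero(np.diff(m.astype(int))); print(row,[(int(i),int(l[i-1]),int(l[i+2])) for i in e])
E
```

```text
170 [(319, 150, 239), (341, 241, 91), (375, 69, 241), (420, 241, 61), (453, 116, 240), (495, 241, 48), (527, 122, 238), (566, 235, 49), (597, 121, 236), (617, 237, 73)]
172 [(14, 207, 100), (48, 64, 211), (69, 212, 105), (76, 72, 211), (97, 213, 103), (131, 81, 216), (152, 215, 92), (157, 79, 214), (178, 217, 93), (211, 60, 217), (232, 216, 100), (236, 84, 218), (257, 215, 61), (289, 72, 216), (308, 216, 135)]
```

```bash
python3 - <<'E'
from h import *
import pickle
from scipy.optimize import brentq
A=pickle.load(open('s1.pkl','rb'));B=pickle.load(open('s2.pkl','rb'))
yaw=.154;ey=np.array([-np.sin(yaw),np.cos(yaw)]);o=np.array([539.7,11.2])
def y(f,u,v,z): return (pix(f,[(u+.5,v)],z)[0,:2]-o)@ey
for k,(a,b) in enumerate(zip([341,375,420,453,495,527,566,597],[14,48,97,131,178,211,257,289])):
    g=lambda z:y(A,a,170,z)-y(B,b,172,z)
    z=brentq(g,-50,120); print(k//2,'LR'[k%2],'z %.1f y %.1f'%(z,y(A,a,170,z)), '| single-view z A,B', *['%.1f'%brentq(lambda z:y(f,u,v,z)-(102-68*(k//2)+(15.5 if k%2==0 else -15.5)),-80,150) for f,u,v in((A,a,170),(B,b,172))])
E
```

```text
0 L z 41.6 y 119.0 | single-view z A,B 16.7 42.9
0 R z 40.6 y 90.3 | single-view z A,B 20.3 44.2
1 L z 36.7 y 50.9 | single-view z A,B 32.8 38.3
1 R z 35.5 y 21.9 | single-view z A,B 28.3 40.3
2 L z 31.6 y -17.1 | single-view z A,B 29.3 34.2
2 R z 30.9 y -46.0 | single-view z A,B 26.2 39.3
3 L z 25.9 y -85.4 | single-view z A,B 24.6 30.3
3 R z 25.6 y -114.2 | single-view z A,B 22.3 51.5
```

Lip tops are at 41, 36, 31 and 26 mm. From +y to -y the order is therefore slot_d, slot_c, slot_b, slot_a. Next are the modules' thicknesses, from two views.

```bash
python3 -m crank '[[-0.045,0.015,0,0,0,0,0],[-0.09,0.03,0,0,0,0,0],[-0.135,0.045,0,0,0,0,0],[-0.16,0.06,0,0,0,0,0],[-0.16,0.06,0,0,0,0,0]]' >/dev/null
python3 -m crank '[[0,0,0,0,0,0,0]]' |head -2
python3 -c "
from h import *
import pickle
pickle.dump(grab('wrist','m1'),open('m1.pkl','wb'))"
python3 -m crank '[[0,0.045,0,0,0,0,0],[0,0.09,0,0,0,0,0],[0,0.135,0,0,0,0,0],[0,0.19,0,0,0,0,0],[0,0.19,0,0,0,0,0]]' >/dev/null
python3 -m crank '[[0,0,0,0,0,0,0]]' |head -2
python3 -c "
from h import *
import pickle
pickle.dump(grab('wrist','m2'),open('m2.pkl','wb'))
a=cv2.imread('pics/m1.png');b=cv2.imread('pics/m2.png')
c=lambda i,x: cv2.resize(i[40:240,x:x+270],None,fx=2.9,fy=1.45*1.0,interpolation=cv2.INTER_CUBIC)
cv2.imwrite('pics/m12.png',np.vstack([a[0:290],b[0:290]]))"
```

```text
clock: 7.85
eef_pos: [420.0, -214.5, 148.6]
clock: 8.5
eef_pos: [450.0, -403.4, 147.7]
```

View pics/m12.png

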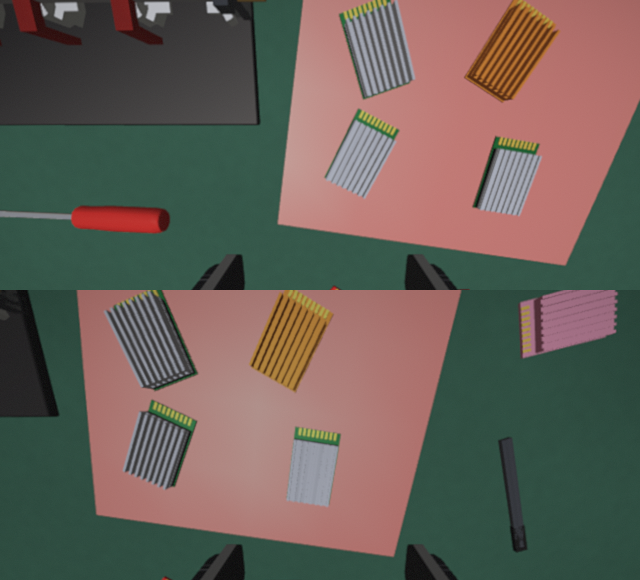

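```bash
cat > mods.py <<'E'
from h import *
def find(f, vmin=120):
    hsv=cv2.cvtColor(f['image'],cv2.COLOR_RGB2HSV)
    H,S,V=cv2.split(hsv)
    # pink mat area hull
    pink=((H<10)|(H>170))&(S>60)&(S<150)&(V>130)
    c=max(cv2.findContours(pink.astype(np.uint8),0,2)[0],key=cv2.contourArea)
    mat=cv2.drawContours(np.zeros_like(H),[cv2.convexHull(c)],-1,255,-1)
    grey=((S<60)&(V>vmin)&(mat>0)).astype(np.uint8)*255
    grey=cv2.morphologyEx(grey,cv2.MORPH_CLOSE,np.ones((7,7)));grey=cv2.morphologyEx(grey,cv2.MORPH_OPEN,np.ones((7,7)))
    green=((H>35)&(H<85)&(S>90)&(V>60)&(mat>0)).astype(np.uint8)*255
    gold=((H>20)&(H<35)&(S>120)&(V>120)&(mat>0)).astype(np.uint8)*255
    out=[]
    for c in cv2.findContours(grey,0,2)[0]:
        if cv2.contourArea(c)<600: continue
        R_=cv2.minAreaRect(c); out.append(R_)
    return out,green,gold
E
python3 - <<'E'
from mods import *
import pickle
np.set_printoptions(precision=1,suppress=True)
for n in('m1','m2'):
    f=pickle.load(open(n+'.pkl','rb'))
    o,gr,go=find(f)
    for q in o: print(n,np.array(q[0]),np.array(q[1]),round(q[2],1), cv2.boxPoints(q).ravel())
    k=cv2.connectedComponentsWithStats(cv2.morphologyEx(go,cv2.MORPH_CLOSE,np.ones((7,7))))
    for st,c in zip(k[2][1:],k[3][1:]):
        if st[4]>60: print('  gold',c,st)
E
```

```text
m1 [510.2 182.4] [42.1 69.2] 18.8 [479.1 208.4 501.4 142.9 541.3 156.5 519.  221.9]
m1 [360.1 160.1] [46.2 67.9] 27.9 [323.7 179.3 355.5 119.2 396.4 140.8 364.6 200.9]
m1 [381.5  47.1] [88.1 54.6] 74.7 [343.6  11.8 396.3  -2.5 419.5  82.4 366.8  96.8]
  gold [364.6   7.7] [344   0  43  19 309]
  gold [527.5   6.9] [517   0  24  17 117]
  gold [377.2 122.6] [359 111  37  24 256]
  gold [516.9 143.6] [499 138  38  13 263]
m2 [311.5 183. ] [46.8 62.5] 7.5 [284.2 211.  292.4 149.  338.8 155.1 330.6 217.1]
m2 [151.7 160.5] [48.9 66.7] 17.1 [118.5 185.2 138.1 121.4 184.8 135.8 165.2 199.5]
m2 [260.9 130.2] [75.7 50. ] 72.9 [225.9 101.4 273.7  86.7 295.9 159.  248.1 173.7]
m2 [144.6  51.8] [90.9 50.2] 65.9 [103.1  20.5 149.    0.  186.1  83.1 140.2 103.5]
  gold [307.6  12.6] [288   0  41  29 386]
  gold [171.4 122.9] [153 112  39  23 232]
  gold [317.9 143.9] [299 139  38  11 212]
```

```bash
python3 - <<'E'
import pickle
from mods import *
A=pickle.load(open('m1.pkl','rb'));B=pickle.load(open('m2.pkl','rb'))
def tri(a,b):
    M=[];v=[]
    for f,u in((A,a),(B,b)):
        d=pix(f,[u],0)[0]-f['position'];d/=np.linalg.norm(d);P=np.eye(3)-np.outer(d,d);M.append(P);v.append(P@np.array(f['position']))
    return np.linalg.lstsq(np.vstack(M),np.hstack(v),rcond=None)[0]
np.set_printoptions(precision=1,suppress=True)
for n,a,b in(('M1 top',(510.2,182.4),(311.5,183)),('M2 top',(360.1,160.1),(151.7,160.5)),('M3 top',(381.5,47.1),(144.6,51.8)),
  ('M1 br',(520,216),(329,216)),('M2 br',(364.6,196),(170,197)),('M3 br',(413,80),(193,83)),('M3 bl',(366,97),(144,98)),('M2 bl',(325.5,179),(124.5,180)),('M1 bl',(476,206),(287,211)),
  ('M1gold',(516.9,143.6),(317.9,143.9)),('M2gold',(377.2,122.6),(171.4,122.9))): print(n,tri(a,b))
print(pix(A,[(364.6,7.7),(377.2,122.6),(516.9,143.6)],1.6))
E
```

```text
M1 top [ 465.7 -388.6   12.5]
M2 top [ 465.1 -240.7   18.2]
M3 top [ 555.8 -239.9   23.6]
M1 br [ 434.7 -410.5   12. ]
M2 br [ 430.1 -253.    10.4]
M3 br [ 538.5 -274.    11.7]
M3 bl [ 518.8 -235.4   18.3]
M2 bl [ 441.9 -212.3   14.7]
M1 bl [ 434.2 -367.8    6.4]
M1gold [ 502.  -389.1    2.2]
M2gold [ 500.2 -251.8    4.7]
[[ 589.6 -222.6    1.6]
 [ 499.9 -252.4    1.6]
 [ 502.  -389.6    1.6]]
```

Heights give M1 (m2 px 312,183) as module_b at 12.5 mm, M2 (152,160) as module_c at 18.2 mm and M3 (145,52) as module_d at 23.6 mm. The orange part at m2 (290,50) is the decoy. Module_a is absent. I'll start with module_d.

```bash
cat > plan.py <<'E'
import sys
from h import *
# plan.py x y z yaw [rack]: shift (m) in the present tool axes and turn to reach it; 'rack' = coordinates in the rack frame
O=np.array([539.7-2.4*np.sin(.154),11.2+2.4*np.cos(.154)]);Y=.154
Rz=np.array([[np.cos(Y),-np.sin(Y)],[np.sin(Y),np.cos(Y)]])
def plan(t,yaw,pitch=0):
    s=r.sense();T=R.from_euler('xyz',s['tcp_rot'])
    d=T.inv().apply(np.array(t)-s['eef_pos'])/1000
    G=R.from_euler('z',yaw)*R.from_euler('y',-pitch)*R.from_euler('x',np.pi)
    print('shift',d.round(4),'turn',(T.inv()*G).as_rotvec().round(3),'rack xy',(Rz.T@(s['eef_pos'][:2]-O)).round(1),'z',s['eef_pos'][2].round(1))
if __name__=='__main__':
    a=[float(v) for v in sys.argv[1:6] if v!='rack'];xy=np.array(a[:2])
    if 'rack' in sys.argv: xy=O+Rz@xy
    plan([*xy,a[2]],a[3],a[4] if len(a)>4 else 0)
E
python3 plan.py 536.7 -249.4 100 .473
```

```text
shift [ 0.1097 -0.1374  0.0477] turn [-0.001  0.    -0.318] rack xy [-152.6 -397. ] z 147.6
```

```bash
python3 -m crank '[[0.028,-0.035,0.01,0,0,-0.1,0],[0.056,-0.07,0.02,0,0,-0.2,0],[0.084,-0.105,0.03,0,0,-0.318,0],[0.11,-0.137,0.048,0,0,-0.318,0],[0.11,-0.137,0.048,0,0,-0.318,0]]' >/dev/null
python3 -m crank '[[0,0,0,0,0,0,0]]'
python3 plan.py 536.7 -249.4 21 .473
python3 - <<'E'
from mods import *
f=grab('wrist','g1')
o,gr,go=find(f)
for q in o: print(q)
E
```

```text
clock: 9.15
eef_pos: [536.4, -248.1, 99.9]
tcp_rot: [-3.14, 0.001, 0.476]
contact_force: [-0.1, 0.0, -0.1]
opening: 0.999
grasp_force: 0.0
shift [-0.0002  0.0014  0.0789] turn [-0.001  0.001  0.003] rack xy [ -43.  -258.2] z 99.9
((280.2500305175781, 284.7500305175781), (48.08325958251953, 70.00357055664062), 45.0)
((326.5, 193.5), (79.0, 57.0), 90.0)
((277.387939453125, 115.5948257446289), (26.655208587646484, 59.875732421875), 23.198591232299805)
```

View pics/g1.png

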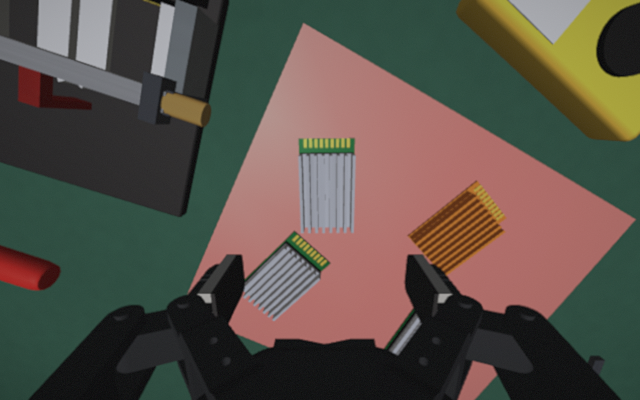

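The view (g1) shows module_d at (326,190), lined up with the gripper. Module_c at (285,275) is close to the left finger, so I'll grip 5 mm further forward.

```bash
python3 -m crank '[[0.005,0.004,0.03,0,0,0,0],[0.005,0.004,0.06,0,0,0,0],[0.005,0.004,0.078,0,0,0,0],[0.005,0.004,0.078,0,0,0,0],[0.005,0.004,0.078,0,0,0,0.6]]' 60
python3 -m crank '[[0,0,0,0,0,0,1],[0,0,0,0,0,0,1],[0,0,0,0,0,0,1],[0,0,0,0,0,0,1],[0,0,0,0,0,0,1]]' 60
python3 -m crank '[[0,0,-0.02,0,0,0,1],[0,0,-0.045,0,0,0,1],[0,0,-0.045,0,0,0,1]]' 60
python3 plan.py -70 102 60 .154 rack
python3 -c "
from h import *
grab('wrist','g2')"
```

```text
clock: 9.7
eef_pos: [542.5, -252.9, 23.0]
tcp_rot: [3.141, -0.0, 0.471]
contact_force: [-0.3, 0.1, 0.0]
opening: 0.858
grasp_force: 0.0
clock: 10.2
eef_pos: [543.4, -252.8, 24.2]
tcp_rot: [3.14, -0.001, 0.472]
contact_force: [-2.5, 0.9, 9.1]
opening: 0.505
grasp_force: 59.6
clock: 10.5
eef_pos: [544.9, -253.4, 71.0]
tcp_rot: [3.137, -0.004, 0.472]
contact_force: [0.6, -0.2, -0.5]
opening: 0.506
grasp_force: 60.7
shift [ 0.0817 -0.3591  0.0095] turn [ 0.004 -0.004  0.318] rack xy [ -35.5 -264.6] z 71.0
```

View pics/g2.png

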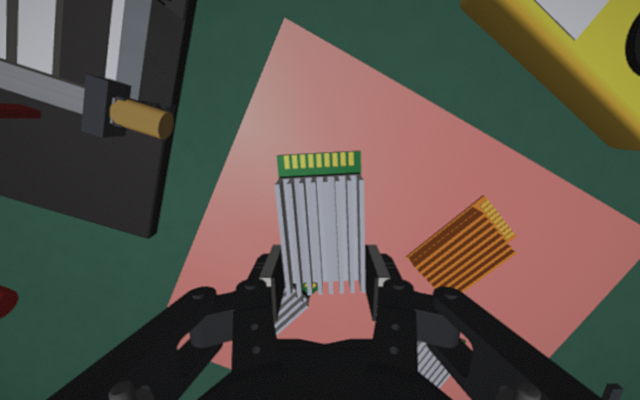

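```bash
python3 plan.py -105 -160 72 .154 rack; python3 - <<'E'
from h import *
s=r.sense();f=grab('wrist');T=R.from_euler('xyz',s['tcp_rot'])
p=pix(f,[(278,154),(361,151),(320,152.5)],s['eef_pos'][2]-24.2+1.6)
print(T.inv().apply(p-s['eef_pos']).round(1))
E
```

```text
shift [-0.0328 -0.1204 -0.0031] turn [ 0.003 -0.003  0.318] rack xy [ -36.2 -264.1] z 69.4
[[ 57.8 -24.2  22.7]
 [ 59.3  19.3  22.8]
 [ 58.5  -2.2  22.7]]
```

```bash
python3 -m crank '[[-0.03,-0.02,0,0,0,0.1,1],[-0.033,-0.05,-0.003,0,0,0.2,1],[-0.033,-0.085,-0.003,0,0,0.318,1],[-0.033,-0.12,-0.003,0,0,0.318,1],[-0.033,-0.12,-0.003,0,0,0.318,1]]' >/dev/null
python3 -m crank '[[0,-0.045,0,0,0,0,1],[0,-0.09,0,0,0,0,1],[0,-0.135,0,0,0,0,1],[0,-0.18,0,0,0,0,1],[0,-0.225,0,0,0,0,1]]' |tail -1
python3 -m crank '[[0,-0.03,0,0,0,0,1],[0,-0.038,0,0,0,0,1],[0,-0.038,0,0,0,0,1]]'
python3 plan.py -105 102 40 .154 rack
python3 -c "
from h import *
grab('wrist','i1')"
```

```text
grasp_force: 60.8
clock: 11.9
eef_pos: [418.3, 100.2, 69.9]
tcp_rot: [3.142, 0.0, 0.156]
contact_force: [0.3, -0.3, -1.7]
opening: 0.504
grasp_force: 60.8
shift [0.0013 0.0022 0.0299] turn [0.    0.    0.002] rack xy [-106.3  104.2] z 69.9
```

View pics/i1.png

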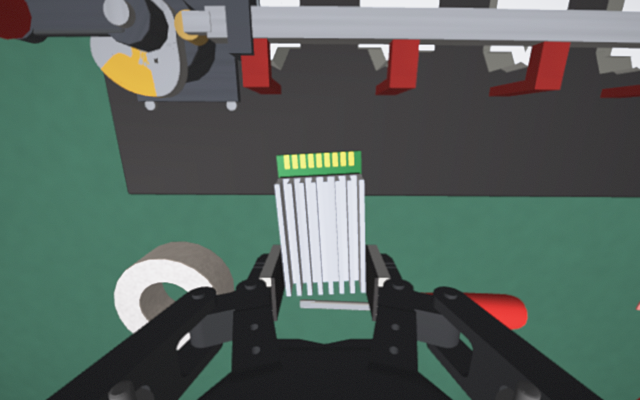

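Module_d (i1) is held at (320,225). The tabs beside slot_d are at (256,83) and (404,83), so I'll measure the module's offset and angle against the rack in this one picture.

```bash
cat > rel.py <<'E'
import sys
from mods import *
# module front edge and rack tabs / plate edge in one wrist picture, tool axes. arg: height of underside below TCP
h=float(sys.argv[1])
f=grab('wrist');s=r.sense();T=R.from_euler('xyz',s['tcp_rot'])
H,S,V=cv2.split(cv2.cvtColor(f['image'],cv2.COLOR_RGB2HSV))
loc=lambda uv,z:T.inv().apply(pix(f,uv,z)-s['eef_pos'])
m=((H>20)&(H<40)&(S>110)&(V>110)).astype(np.uint8);m[:,:240]=0;m[:,410:]=0;m[:110]=0;m[230:]=0
m=cv2.morphologyEx(m,cv2.MORPH_CLOSE,np.ones((5,9)))
c=max(cv2.findContours(m,0,1)[0],key=cv2.contourArea)
b=cv2.boxPoints(cv2.minAreaRect(c));b=b[np.argsort(b[:,0])]
L,Rt=b[:2].mean(0),b[2:].mean(0)
e=loc([L,Rt],s['eef_pos'][2]-h+1.6)
print('gold px',L,Rt,'mid',e.mean(0).round(1),'angle about tool z %.3f'%(-np.arctan2(e[1,0]-e[0,0],e[1,1]-e[0,1])))
red=(((H<8)|(H>172))&(S>150)&(V>90)).astype(np.uint8)
for x in cv2.findContours(red,0,2)[0]:
    if cv2.contourArea(x)>150:
        p=x.reshape(-1,2);print('red box',cv2.boundingRect(x))
        low=p[p[:,1]>p[:,1].max()-14]
# plate front edge: dark -> green downwards
P=[]
g=((H>60)&(H<90)&(S>80)).astype(int)
for u in list(range(150,260,5))+list(range(400,630,5)):
    for v in range(120,300):
        if g[v:v+6,u].all() and not g[v-6:v,u].any(): P.append((u,v-.5));break
P=np.array(P)
if len(P)>10:
    for _ in range(3):
        k=np.polyfit(P[:,0],P[:,1],1);d=abs(np.polyval(k,P[:,0])-P[:,1]);P=P[d<max(1,2*np.median(d))]
    q=loc([(150,np.polyval(k,150)),(620,np.polyval(k,620))],12);print('plate edge x',q[:,0].round(1),'angle %.3f'%(-np.arctan2(q[1,0]-q[0,0],q[1,1]-q[0,1])),len(P))
np.save('last.npy',f['image'])
E
python3 rel.py 24.2
python3 - <<'E'
from h import *
I=np.load('last.npy')
for row in (72,78,84): 
    l=I[row].astype(int);d=(l[:,0]-l[:,1]-0); m=(d>45); e=np.flatnonzero(np.diff(m.astype(int)));print(row,e, [int(l[i+3,0]) for i in e])
f=grab('wrist');s=r.sense();T=R.from_euler('xyz',s['tcp_rot']);print(f['cx'],f['cy'])
for z in(17,22,30): print(z,T.inv().apply(pix(f,[(256.5,83),(404.5,83)],z)-s['eef_pos']).round(1))
E
```

```text
gold px [284.33624 161.71553] [353.33276 157.6569 ] mid [54.9 -3.3 22.6] angle about tool z -0.060
red box (465, 293, 61, 37)
red box (488, 79, 42, 16)
red box (532, 42, 36, 48)
red box (375, 40, 42, 53)
red box (239, 39, 29, 49)
plate edge x [26.7 25.7] angle 0.003 68
72 [102 103 239 267 385 414 524 561] [228, 227, 167, 66, 128, 62, 91, 58]
78 [108 109 239 267 384 414 523 560] [230, 229, 168, 70, 105, 64, 89, 58]
84 [116 118 240 268 270 275 376 413 502 558] [231, 229, 168, 72, 74, 70, 93, 63, 88, 57]
324.2584190041617 205.7692349587958
17 [[ 95.9 -40.2  53. ]
 [ 96.   47.1  53. ]]
22 [[ 95.3 -39.1  48. ]
 [ 95.4  45.8  48. ]]
30 [[ 94.3 -37.3  40. ]
 [ 94.4  43.6  40. ]]
```

```bash
python3 -m crank '[[0,0.0015,0,0,0,0.06,1],[0,0.0015,0.015,0,0,0.06,1],[0,0.0015,0.032,0,0,0.06,1],[0,0.0015,0.032,0,0,0.06,1],[0,0.0015,0.032,0,0,0.06,1]]' |sed -n 2,4p
python3 rel.py 24.2; python3 plan.py -30 102 37.5 .154 rack
```

```text
eef_pos: [418.6, 97.1, 38.2]
tcp_rot: [3.141, 0.001, 0.092]
contact_force: [0.2, 0.4, -1.2]
gold px [284.39487 161.71208] [353.3328 157.6569] mid [54.6 -2.4 22.6] angle about tool z -0.058
red box (490, 311, 77, 42)
red box (187, 18, 41, 67)
red box (369, 4, 52, 80)
red box (510, 0, 114, 76)
plate edge x [20.4 36.1] angle -0.058 68
shift [ 0.076  -0.0054  0.0011] turn [ 0.     0.    -0.061] rack xy [-106.2  101.3] z 38.6
```

```bash
python3 -m crank '[[0.015,-0.0024,0.001,0,0,0,1],[0.03,-0.0033,0.001,0,0,0,1],[0.042,-0.0041,0.001,0,0,0,1],[0.05,-0.0045,0.001,0,0,0,1],[0.05,-0.0045,0.001,0,0,0,1]]' |sed -n 2,4p
python3 -m crank '[[0.01,-0.0006,0,0,0,0,1],[0.018,-0.0011,0,0,0,0,1],[0.026,-0.0016,0,0,0,0,1],[0.026,-0.0016,0,0,0,0,1]]'
python3 plan.py -30 102 37.5 .154 rack
python3 - <<'E'
from h import *
f=grab('side');g=grab('scene');w=grab('wrist')
c=lambda i,x,y: cv2.resize(i['image'][y:y+100,x:x+120,::-1],(320,267),interpolation=cv2.INTER_CUBIC)
cv2.imwrite('pics/i2.png',np.vstack([w['image'][:,:,::-1][:300],np.hstack([c(f,240,190),c(g,310,180)])]))
E
```

```text
eef_pos: [469.4, 107.3, 37.7]
tcp_rot: [-3.141, -0.002, 0.094]
contact_force: [-0.7, -0.8, -0.5]
clock: 13.5
eef_pos: [494.6, 111.2, 37.2]
tcp_rot: [3.141, -0.0, 0.094]
contact_force: [0.6, -1.9, -1.3]
opening: 0.505
grasp_force: 63.4
shift [-0.0007  0.0014 -0.0003] turn [ 0.   -0.   -0.06] rack xy [-29.2 103.4] z 37.2
```

Entered without force. Now I'll release it and tilt the closed gripper to push it from behind under the bar.

```bash
python3 -m crank '[[0,0,0,0,0,0,0.4],[0,0,0,0,0,0,0.35],[0,0,0,0,0,0,0.35],[0,0,-0.02,0,0,0,0.35],[0,0,-0.04,0,0,0,0.35]]' |sed -n 4,5p
python3 -m crank '[[-0.02,0,-0.02,0,0.1,0,1],[-0.05,0,-0.04,0,0.2,0,1],[-0.09,0,-0.06,0,0.3,0,1],[-0.12,0,-0.08,0,0.45,0,1],[-0.12,0,-0.08,0,0.6,0,1]]' | sed -n 2,4p
python3 plan.py -90 103 70 .154 1.1 rack
```

```text
contact_force: [1.0, 0.7, -0.8]
opening: 0.652
eef_pos: [377.9, 91.7, 154.9]
tcp_rot: [3.115, -0.471, 0.09]
contact_force: [-0.2, -1.1, 0.2]
shift [ 0.0126 -0.0074  0.1016] turn [ 0.071  0.629 -0.037] rack xy [-147.6  101.9] z 154.9
```

```bash
python3 -m crank '[[0,0,0,0.02,0.15,0,1],[0,0,0,0.04,0.3,0,1],[0,0,0,0.06,0.45,0,1],[0,0,0,0.07,0.6,0,1],[0,0,0,0.07,0.63,-0.04,1]]' | sed -n 2,4p
python3 -m crank '[[0,0,0,0,0,0,1],[0,0,0,0,0,0,1]]' | sed -n 2,5p
python3 plan.py -85 103 60 .154 1.1 rack
python3 - <<'E'
from h import *
f=grab('side');g=grab('scene');w=grab('wrist')
c=lambda i,x,y: cv2.resize(i['image'][y:y+83,x:x+100,::-1],(320,267),interpolation=cv2.INTER_CUBIC)
cv2.imwrite('pics/i3.png',np.vstack([w['image'][:,:,::-1][:330],np.hstack([c(f,250,195),c(g,320,185)])]))
E
```

```text
eef_pos: [355.3, 80.3, 236.9]
tcp_rot: [-3.111, -0.83, 0.113]
contact_force: [-60.9, -9.3, -53.2]
eef_pos: [355.8, 80.9, 237.1]
tcp_rot: [-3.112, -0.83, 0.114]
contact_force: [-0.2, 0.8, 0.1]
opening: -0.002
shift [-0.0728 -0.0063  0.183 ] turn [ 0.003  0.27  -0.027] rack xy [-171.    94.6] z 237.1
```

View pics/i3.png

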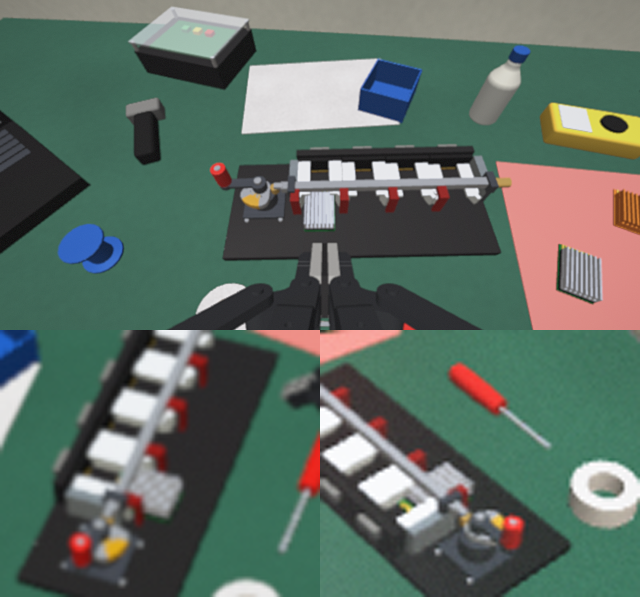

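The picture shows module_d part-way into its slot between the tabs, standing straight. The tilt stopped at 0.83 because of the arm's geometry, so I'll check the joints and how much tilt is reachable over the rack.

```bash
python3 -c "
from h import *
s=r.sense();print(s['qpos'].round(3),s['eef_pos'])"; python3 plan.py -75 103 100 .154 0.85 rack
```

```text
[ 0.34  -0.371  2.658 -1.295  0.142  3.016] [355.50733749  80.51375241 235.05362005]
shift [-0.0339 -0.0078  0.1624] turn [ 0.001  0.025 -0.026] rack xy [-171.4   94.3] z 235.1
```

```bash
python3 -m crank '[[0,0,0.02,0,-0.1,0,1],[0,0,0.05,0,-0.2,0,1],[0,0,0.08,0,-0.3,0,1],[0,0,0.1,0,-0.4,0,1],[0,0,0.12,0,-0.4,0,1]]' | sed -n 2,4p
python3 -m crank '[[0,0,0,0,0,0,1]]' | sed -n 2,4p
python3 -c "
from h import *
s=r.sense();print(s['qpos'].round(4).tolist(),s['eef_pos'].tolist(),s['tcp_rot'])"; python3 plan.py -60 103 130 .154 0.4 rack
```

```text
eef_pos: [420.6, 86.6, 175.4]
tcp_rot: [-3.138, -0.52, 0.125]
contact_force: [-0.5, -0.9, 0.7]
eef_pos: [423.8, 87.2, 175.0]
tcp_rot: [-3.138, -0.519, 0.124]
contact_force: [0.2, -0.2, -0.1]
[0.2396, -0.0273, 2.4337, -0.2424, 0.2245, 1.9082] [423.79057714796414, 87.24638622730644, 175.0125970673534] [-3.13753335 -0.51945287  0.12351187]
shift [ 0.0145 -0.0135  0.0602] turn [ 0.009 -0.119 -0.027] rack xy [-102.9   90.5] z 175.0
```

```bash
L='from h import *
s=r.sense();print(s["qpos"].round(4).tolist(),s["eef_pos"].round(1).tolist(),s["tcp_rot"].round(4).tolist())'
python3 -m crank '[[0.007,-0.007,0.03,0,0,-0.03,1],[0.014,-0.0135,0.05,0,0,-0.03,1],[0.014,-0.0135,0.05,0,0,-0.03,1],[0.014,-0.0135,0.05,0,0,-0.03,1]]' | sed -n 4p; python3 -c "$L"
python3 -m crank '[[-0.03,0,0,0,0,0,1],[-0.07,0,0,0,0,0,1],[-0.07,0,0,0,0,0,1],[-0.07,0,0,0,0,0,1]]' | sed -n 4p; python3 -c "$L"
python3 -m crank '[[0.0,0,-0.03,0,0,0,1],[0,0,-0.06,0,-0.15,0,1],[0,0,-0.08,0,-0.3,0,1],[0,0,-0.08,0,-0.4,0,1],[0,0,-0.08,0,-0.4,0,1]]' | sed -n 4p; python3 -c "$L"
```

```text
contact_force: [-0.4, -0.1, 0.0]
[0.2714, 0.1202, 2.4051, -0.629, 0.1202, 2.2925] [454.9, 104.4, 140.4] [3.1262, -0.5231, 0.1606]
contact_force: [2.7, -1.3, 0.1]
[0.3268, 0.0907, 2.5234, -1.2962, 0.1043, 3.0177] [392.5, 100.4, 120.4] [3.1251, -0.5081, 0.1534]
contact_force: [0.7, -2.6, -2.0]
[0.3562, -0.1014, 2.3548, -0.1837, 0.6542, 1.9315] [355.3, 95.4, 189.7] [3.0852, -0.2602, 0.1357]
```

```bash
cat > kin.py <<'E'
from h import *
D=[([-1.109,.3535,1.6335],[279.4,-558.5,249.6],[-3.14,0,.464]),
([.2396,-.0273,2.4337],[423.8,87.2,175.0],[-3.1375,-.5195,.1235]),
([.2714,.1202,2.4051],[454.9,104.4,140.4],[3.1262,-.5231,.1606]),
([.3268,.0907,2.5234],[392.5,100.4,120.4],[3.1251,-.5081,.1534]),
([.3562,-.1014,2.3548],[355.3,95.4,189.7],[3.0852,-.2602,.1357]),
([.34,-.371,2.658],[355.5,80.5,235.1],[-3.112,-.83,.114])]
A=[];b=[]
for q,p,rp in D:
    t=R.from_euler('xyz',rp).as_matrix()[:,2];c,s=np.cos(q[0]),np.sin(q[0]);a=q[1]+q[2]
    A+= [[1,0,np.sin(q[1]),np.sin(a),np.cos(a),c*t[0]+s*t[1]],[0,1,np.cos(q[1]),np.cos(a),-np.sin(a),t[2]]]
    b+= [c*p[0]+s*p[1],p[2]]
x,res,_,sv=np.linalg.lstsq(np.array(A),np.array(b),rcond=None)
if __name__=='__main__': print('a1 h L1 L2 e d',x.round(1),(np.array(A)@x-b).round(1),sv.round(2))
E
python3 kin.py
```

```text
a1 h L1 L2 e d [  2.6 288.1 567.2 491.1  57.1 319.9] [ 0.  -0.  -0.3 -0.2 -0.1 -0.   0.2  0.   0.2 -0.1 -0.   0.3] [4.77 3.52 0.74 0.41 0.27 0.16]
```

```bash
python3 - <<'E'
from kin import x
from plan import O,Rz
import numpy as np
from scipy.optimize import fsolve
a1,h,L1,L2,e,d=x
def wc(q): 
    a=q[0]+q[1];return np.array([a1+L1*np.sin(q[0])+L2*np.sin(a)+e*np.cos(a),h+L1*np.cos(q[0])+L2*np.cos(a)-e*np.sin(a)])
for y in(102,34,-34):
  for phi in(.4,.6,.8,1.0,1.2):
    for X,Z in((-30,33),(-75,33),(-75,90)):
      p=O+Rz@np.array([X,y]);t=np.r_[np.sin(phi)*np.array([np.cos(.154),np.sin(.154)]),-np.cos(phi)]
      w=np.r_[p,Z]-d*t;rw=np.hypot(*w[:2]);q1=np.arctan2(w[1],w[0])
      q,_,ok,_=fsolve(lambda q:wc(q)-[rw,w[2]],[-.3,2.4],full_output=1)
      f=np.array([np.sin(q.sum())*np.cos(q1),np.sin(q.sum())*np.sin(q1),np.cos(q.sum())])
      tp=np.pi-phi-q.sum()
      print(y,phi,(X,Z),'ok' if ok==1 and q[1]<2.66 else 'NO','q1 %.2f q2 %.2f q3 %.2f bend %.2f |q5| %.2f'%(q1,*q,tp,np.arccos(f@t)))
E
```

```text
102 0.4 (-30, 33) ok q1 0.24 q2 0.44 q3 2.30 bend 0.00 |q5| 0.03
102 0.4 (-75, 33) ok q1 0.25 q2 0.40 q3 2.39 bend -0.06 |q5| 0.07
102 0.4 (-75, 90) ok q1 0.25 q2 0.25 q3 2.37 bend 0.12 |q5| 0.13
102 0.6 (-30, 33) ok q1 0.25 q2 0.49 q3 2.42 bend -0.37 |q5| 0.37
102 0.6 (-75, 33) ok q1 0.27 q2 0.48 q3 2.51 bend -0.45 |q5| 0.45
102 0.6 (-75, 90) ok q1 0.27 q2 0.28 q3 2.50 bend -0.24 |q5| 0.24
102 0.8 (-30, 33) ok q1 0.27 q2 0.63 q3 2.52 bend -0.80 |q5| 0.80
102 0.8 (-75, 33) ok q1 0.29 q2 0.66 q3 2.61 bend -0.92 |q5| 0.92
102 0.8 (-75, 90) ok q1 0.29 q2 0.41 q3 2.61 bend -0.68 |q5| 0.68
102 1.0 (-30, 33) ok q1 0.29 q2 0.85 q3 2.57 bend -1.28 |q5| 1.28
102 1.0 (-75, 33) ok q1 0.32 q2 0.94 q3 2.66 bend -1.46 |q5| 1.45
102 1.0 (-75, 90) NO q1 0.32 q2 0.68 q3 2.69 bend -1.23 |q5| 1.22
102 1.2 (-30, 33) ok q1 0.31 q2 1.11 q3 2.57 bend -1.74 |q5| 1.73
102 1.2 (-75, 33) NO q1 0.35 q2 3.32 q3 3.41 bend -4.78 |q5| 1.51
102 1.2 (-75, 90) NO q1 0.35 q2 3.05 q3 3.34 bend -4.45 |q5| 1.84
34 0.4 (-30, 33) ok q1 0.06 q2 0.44 q3 2.30 bend 0.00 |q5| 0.04
34 0.4 (-75, 33) ok q1 0.05 q2 0.41 q3 2.39 bend
[... 1168 characters left out ...]
8 q3 2.48 bend -0.42 |q5| 0.43
-34 0.6 (-75, 90) ok q1 -0.20 q2 0.29 q3 2.46 bend -0.22 |q5| 0.27
-34 0.8 (-30, 33) ok q1 -0.20 q2 0.62 q3 2.48 bend -0.76 |q5| 0.77
-34 0.8 (-75, 33) ok q1 -0.27 q2 0.64 q3 2.57 bend -0.87 |q5| 0.86
-34 0.8 (-75, 90) ok q1 -0.27 q2 0.42 q3 2.57 bend -0.64 |q5| 0.66
-34 1.0 (-30, 33) ok q1 -0.26 q2 0.82 q3 2.53 bend -1.22 |q5| 1.20
-34 1.0 (-75, 33) ok q1 -0.34 q2 0.89 q3 2.61 bend -1.36 |q5| 1.32
-34 1.0 (-75, 90) ok q1 -0.34 q2 0.65 q3 2.64 bend -1.15 |q5| 1.13
-34 1.2 (-30, 33) ok q1 -0.31 q2 1.06 q3 2.53 bend -1.65 |q5| 1.61
-34 1.2 (-75, 33) NO q1 -0.41 q2 3.26 q3 3.45 bend -4.76 |q5| 1.58
-34 1.2 (-75, 90) ok q1 -0.41 q2 0.95 q3 2.66 bend -1.66 |q5| 1.60
```

Modelling the arm shows that the tilted push needs the wrist flipped (j4≈π). I'll do that once, after all the modules are started in their slots. Next is module_c.

```bash
python3 -m crank '[[0,0.03,0,0,-0.1,0.1,0],[0.0,0.07,0,0.03,-0.2,0.2,0],[0,0.11,0,0.05,-0.26,0.3,0],[0,0.15,0,0.05,-0.26,0.4,0],[0,0.15,0,0.05,-0.26,0.45,0]]' | sed -n 2,4p
python3 plan.py 444 -233.5 110 -.32; python3 -c "
from h import *
print(r.sense()['qpos'].round(2))"
```

```text
eef_pos: [377.3, -57.1, 199.2]
tcp_rot: [-3.085, -0.006, -0.328]
contact_force: [-0.5, 0.5, 0.1]
shift [0.1194 0.1504 0.0816] turn [-0.056 -0.006 -0.007] rack xy [-171.  -45.] z 199.2
[-0.2   0.02  2.18  0.07  0.93  1.66]
```

```bash
python3 -m crank '[[0.03,0.035,0.02,-0.056,-0.006,0,0],[0.06,0.07,0.04,-0.056,-0.006,0,0],[0.09,0.11,0.06,-0.056,-0.006,0,0],[0.119,0.15,0.082,-0.056,-0.006,0,0],[0.119,0.15,0.082,-0.056,-0.006,0,0]]' >/dev/null
python3 -m crank '[[0,0,0,0,0,0,0],[0,0,0,0,0,0,0]]' | sed -n 2,3p
cat > look.py <<'E'
from mods import *
f=grab('wrist');s=r.sense();T=R.from_euler('xyz',s['tcp_rot'])
H,S,V=cv2.split(cv2.cvtColor(f['image'],cv2.COLOR_RGB2HSV))
gn=((H>35)&(H<80)&(S>110)&(V>70)).astype(np.uint8)
go=((H>20)&(H<36)&(S>110)&(V>110)).astype(np.uint8)
go=cv2.morphologyEx(go,cv2.MORPH_CLOSE,np.ones((5,5)))
for c in cv2.findContours(go,0,2)[0]:
    q=cv2.minAreaRect(c)
    if cv2.contourArea(c)<60 or max(q[1])>80 or max(q[1])<2*min(q[1]): continue
    b=cv2.boxPoints(q); L=[(np.linalg.norm(b[i]-b[(i+1)%4]),i) for i in range(4)];i=max(L)[1]
    # ends of long axis
    p1=(b[i]+b[(i+3)%4])/2;p2=(b[(i+1)%4]+b[(i+2)%4])/2
    X=pix(f,[p1,p2],1.6);d=X[1]-X[0];yaw=np.arctan2(-d[0],d[1]);yaw=(yaw+np.pi/2)%np.pi-np.pi/2
    m=X.mean(0)[:2];o=m-33.5*np.array([np.cos(yaw),np.sin(yaw)])
    print('gold px',np.round((p1+p2)/2),'len %.0f yaw %.3f gold'%(np.linalg.norm(d),yaw),m.round(1),'origin',o.round(1),'rgb',f['image'][int(q[0][1]),int(q[0][0])])
E
python3 look.py
```

```text
eef_pos: [443.6, -228.7, 109.6]
tcp_rot: [3.14, 0.002, -0.32]
gold px [394. 323.] len 35 yaw -0.501 gold [ 305.6 -258.2] origin [ 276.3 -242.1] rgb [170 141  63]
gold px [505. 271.] len 35 yaw 0.176 gold [ 330.6 -373.2] origin [ 297.6 -379.1] rgb [181 159  70]
gold px [329. 138.] len 36 yaw -0.320 gold [ 500.1 -252. ] origin [ 468.3 -241.5] rgb [186 185  92]
gold px [497.  78.] len 37 yaw -0.003 gold [ 502.1 -389.5] origin [ 468.6 -389.4] rgb [177 153  68]
```

```bash
python3 plan.py 445.5 -233.9 25 -.32
```

```text
shift [0.0034 0.0043 0.0849] turn [0.002 0.002 0.   ] rack xy [-131.5 -224.6] z 109.8
```

```bash
python3 -m crank '[[0.0035,0.0043,0.03,0,0,0,0],[0.0035,0.0043,0.06,0,0,0,0],[0.0035,0.0043,0.085,0,0,0,0],[0.0035,0.0043,0.085,0,0,0,0],[0.0035,0.0043,0.085,0,0,0,0.6]]' 60 | sed -n 2,4p
python3 -m crank '[[0,0,0,0,0,0,1],[0,0,0,0,0,0,1],[0,0,0,0,0,0,1],[0,0,0,0,0,0,1],[0,0,0,0,0,0,1]]' 60 | sed -n 2,6p
python3 -m crank '[[0,0,-0.02,0,0,0,1],[0,0,-0.045,0,0,0,1],[0,0,-0.045,0,0,0,1]]' 60 | sed -n 2,6p
python3 plan.py -107 34 72 .154 rack
```

```text
eef_pos: [446.1, -234.5, 24.9]
tcp_rot: [3.138, 0.002, -0.319]
contact_force: [1.0, -0.6, 0.0]
eef_pos: [447.1, -235.6, 25.8]
tcp_rot: [3.138, -0.001, -0.32]
contact_force: [-0.9, 3.7, 12.2]
opening: 0.494
grasp_force: 59.7
eef_pos: [448.2, -236.3, 72.2]
tcp_rot: [3.137, -0.004, -0.32]
contact_force: [0.9, -0.7, -0.7]
opening: 0.491
grasp_force: 62.3
shift [-0.1029 -0.2472 -0.0013] turn [ 0.005 -0.003 -0.474] rack xy [-128.4 -232.9] z 72.2
```

```bash
python3 -m crank '[[-0.02,-0.04,0,0,0,-0.12,1],[-0.04,-0.08,0,0,0,-0.24,1],[-0.06,-0.12,0,0,0,-0.36,1],[-0.07,-0.16,0,0,0,-0.474,1],[-0.085,-0.2,0,0,0,-0.474,1]]' |tail -1
python3 -m crank '[[0,0,0,0,0,0,1]]' | sed -n 2,6p
python3 plan.py -107 34 70 .154 rack
```

```text
grasp_force: 62.3
eef_pos: [427.9, -15.0, 68.3]
tcp_rot: [3.14, 0.003, 0.158]
contact_force: [0.2, -0.3, -1.1]
opening: 0.494
grasp_force: 62.3
shift [ 0.0076 -0.0451 -0.0018] turn [0.002 0.003 0.004] rack xy [-114.5  -11.1] z 68.3
```

```bash
python3 -m crank '[[0.008,-0.03,0,0,0,0,1],[0.008,-0.045,0,0,0,0,1],[0.008,-0.045,0,0,0,0,1],[0.008,-0.045,0,0,0,0,1]]' | sed -n 2,6p
python3 rel.py 25.8; python3 plan.py -107 34 40 .154 rack
python3 - <<'E'
from h import *
I=np.load('last.npy')
for row in (72,80): 
    l=I[row].astype(int);m=((l[:,0]-l[:,1])>45); e=np.flatnonzero(np.diff(m.astype(int)));print(row,e)
E
```

```text
eef_pos: [429.5, 26.6, 68.1]
tcp_rot: [3.139, 0.003, 0.154]
contact_force: [0.3, -0.3, -1.6]
opening: 0.497
grasp_force: 62.3
gold px [287.99997 157.99998] [356.99997 157.99998] mid [55.6 -1.1 24. ] angle about tool z -0.001
red box (313, 293, 63, 36)
red box (480, 40, 79, 55)
red box (365, 38, 41, 55)
red box (224, 38, 31, 49)
red box (73, 38, 34, 49)
plate edge x [26.7 25.8] angle 0.003 59
shift [-0.0004 -0.0046  0.0281] turn [ 0.003  0.003 -0.   ] rack xy [-106.5   29.5] z 68.2
72 [ 76 112 225 255 373 403 515 552]
80 [ 78 105 108 110 111 124 226 254 255 259 370 402 508 550]
```

```bash
python3 -m crank '[[0,-0.0037,0.01,0,0,0,1],[0,-0.0037,0.0295,0,0,0,1],[0.015,-0.0037,0.0295,0,0,0,1],[0.03,-0.0037,0.0295,0,0,0,1],[0.045,-0.0037,0.0295,0,0,0,1]]' |sed -n 2,4p
python3 -m crank '[[0.01,0,0,0,0,0,1],[0.02,0,0,0,0,0,1],[0.031,0,0,0,0,0,1],[0.031,0,0,0,0,0,1],[0.031,0,0,0,0,0,1]]' |sed -n 2,6p
python3 plan.py -30 34 38.5 .154 rack
```

```text
eef_pos: [471.2, 36.6, 37.7]
tcp_rot: [3.139, 0.008, 0.152]
contact_force: [-0.2, -0.6, 0.0]
eef_pos: [503.9, 42.1, 38.2]
tcp_rot: [3.139, 0.004, 0.154]
contact_force: [0.7, 0.1, -1.8]
opening: 0.495
grasp_force: 63.3
shift [ 0.0006 -0.0004 -0.0003] turn [ 0.003  0.004 -0.   ] rack xy [-30.6  33.6] z 38.2
```

```bash
python3 -m crank '[[0,0,0,0,0,0,0.42],[0,0,0,0,0,0,0.42],[0,0,0,0,0,0,0.42],[0,0,-0.03,0,0,0,0.42],[0,0,-0.07,0,0,0,0.3]]' |sed -n 4,5p
python3 -m crank '[[-0.04,0.03,0,0,0,0.1,0],[-0.08,0.06,0,0,0,0.157,0],[-0.1,0.1,0,0,0,0.157,0],[-0.12,0.14,0,0,0,0.157,0],[-0.13,0.18,0,0,0,0.157,0]]' |sed -n 2,2p
python3 plan.py 440 -389 110 0
```

```text
contact_force: [0.3, 0.1, 0.5]
opening: 0.693
eef_pos: [401.4, -156.6, 109.6]
shift [3.930e-02 2.323e-01 2.000e-04] turn [ 0.003  0.003 -0.003] rack xy [-162.4 -147. ] z 109.6
```

```bash
python3 -m crank '[[0.01,0.045,0,0,0,0,0],[0.02,0.09,0,0,0,0,0],[0.03,0.14,0,0,0,0,0],[0.04,0.185,0,0,0,0,0],[0.04,0.23,0,0,0,0,0]]' >/dev/null
python3 -m crank '[[0,0,0,0,0,0,0],[0,0,0,0,0,0,0]]' | sed -n 2,3p
python3 look.py;  python3 plan.py 444.6 -389.3 27 0
```

```text
eef_pos: [441.9, -386.0, 109.7]
tcp_rot: [3.139, 0.003, -0.005]
gold px [311. 315.] len 35 yaw 0.176 gold [ 330.3 -372.6] origin [ 297.3 -378.4] rgb [158 133  60]
gold px [326. 139.] len 35 yaw -0.005 gold [ 502.  -388.6] origin [ 468.5 -388.4] rgb [161 161  79]
shift [0.0031 0.0042 0.0826] turn [ 0.002  0.004 -0.004] rack xy [-157.5 -378.8] z 109.6
```

```bash
python3 -m crank '[[0.003,0.0035,0.03,0,0,0,0],[0.003,0.0035,0.06,0,0,0,0],[0.003,0.0035,0.083,0,0,0,0],[0.003,0.0035,0.083,0,0,0,0],[0.003,0.0035,0.083,0,0,0,0.6]]' 60 | sed -n 2,4p
python3 -m crank '[[0,0,0,0,0,0,1],[0,0,0,0,0,0,1],[0,0,0,0,0,0,1],[0,0,0,0,0,0,1],[0,0,0,0,0,0,1]]' 60 | sed -n 2,6p
python3 -m crank '[[0,0,-0.02,0,0,0,1],[0,0,-0.045,0,0,0,1],[0,0,-0.045,0,0,0,1]]' 60 | sed -n 2,6p
python3 plan.py -107 -34 72 .154 rack
```

```text
eef_pos: [445.2, -388.1, 27.2]
tcp_rot: [3.139, 0.004, -0.002]
contact_force: [0.5, 0.4, 0.0]
eef_pos: [446.1, -389.6, 29.1]
tcp_rot: [3.137, 0.001, -0.003]
contact_force: [-0.6, 3.4, 11.7]
opening: 0.468
grasp_force: 59.0
eef_pos: [447.3, -390.8, 75.8]
tcp_rot: [3.134, -0.002, -0.003]
contact_force: [0.4, -0.3, -0.3]
opening: 0.465
grasp_force: 60.4
shift [-0.0097 -0.3543  0.0012] turn [ 0.007 -0.001 -0.157] rack xy [-153.  -385.4] z 75.8
```

```bash
python3 -m crank '[[0,-0.045,0,0,0,-0.1,1],[0,-0.09,0,0,0,-0.157,1],[0,-0.135,0,0,0,-0.157,1],[-0.005,-0.18,0,0,0,-0.157,1],[-0.005,-0.225,0,0,0,-0.157,1]]' |tail -1
python3 -m crank '[[0,0,0,0,0,0,1]]' | sed -n 2,6p
python3 plan.py -107 -34 72 .154 rack
```

```text
grasp_force: 60.4
eef_pos: [439.7, -159.8, 71.1]
tcp_rot: [3.141, 0.005, 0.157]
contact_force: [0.8, -0.2, -1.0]
opening: 0.464
grasp_force: 60.4
shift [ 0.0184 -0.122  -0.0011] turn [0.001 0.005 0.003] rack xy [-125.1 -156.1] z 71.1
```

```bash
python3 -c "
from h import *
print(r.sense()['clock'])"
```

```text
25.65
```

```bash
python3 -m crank '[[0.006,-0.04,0,0,0,0,1],[0.012,-0.08,0,0,0,0,1],[0.018,-0.118,0,0,0,0,1],[0.018,-0.118,0,0,0,0,1],[0.018,-0.118,0,0,0,0,1]]' | sed -n 2,6p
python3 rel.py 29.1; python3 plan.py -107 -34 42 .154 rack
python3 - <<'E'
from h import *
I=np.load('last.npy')
for row in (72,80): 
    l=I[row].astype(int);m=((l[:,0]-l[:,1])>45); e=np.flatnonzero(np.diff(m.astype(int)));print(row,e)
E
```

```text
eef_pos: [441.3, -44.5, 71.1]
tcp_rot: [3.139, 0.003, 0.156]
contact_force: [-0.2, -0.5, -0.3]
opening: 0.463
grasp_force: 60.5
gold px [289.11664 156.36705] [356.01978 154.91261] mid [56.5 -1.5 27.4] angle about tool z -0.023
red box (620, 381, 20, 19)
red box (276, 293, 54, 36)
red box (365, 43, 30, 48)
red box (217, 42, 31, 48)
red box (67, 42, 36, 48)
plate edge x [25.6 26. ] angle -0.001 21
shift [-0.0011 -0.0091  0.029 ] turn [0.003 0.003 0.   ] rack xy [-105.9  -43. ] z 71.1
72 [ 73 100 219 246 247 248 364 393 545]
80 [ 74 101 104 105 220 247 364 392 542]
```

```bash
python3 -m crank '[[0,-0.0078,0,0,0,0.022,1],[0,-0.0078,0.015,0,0,0.022,1],[0,-0.0078,0.029,0,0,0.022,1],[0.015,-0.0081,0.029,0,0,0.022,1],[0.03,-0.0085,0.029,0,0,0.022,1]]' |sed -n 2,4p
python3 -m crank '[[0.015,-0.0003,0,0,0,0,1],[0.025,-0.0005,0,0,0,0,1],[0.035,-0.0007,0,0,0,0,1],[0.045,-0.001,0,0,0,0,1],[0.045,-0.001,0,0,0,0,1]]' |sed -n 2,6p
python3 plan.py -30 -34 41.5 .154 rack
```

```text
eef_pos: [467.3, -33.5, 41.3]
tcp_rot: [3.139, 0.008, 0.129]
contact_force: [-0.5, -1.0, -1.3]
eef_pos: [514.7, -25.6, 41.6]
tcp_rot: [3.139, 0.002, 0.131]
contact_force: [0.2, 1.5, -0.8]
opening: 0.46
grasp_force: 60.9
shift [ 0.0003 -0.0009  0.0001] turn [ 0.003  0.002 -0.023] rack xy [-30.3 -34.9] z 41.6
```

```bash
python3 -m crank '[[0,0,0,0,0,0,0.38],[0,0,0,0,0,0,0.36],[0,0,0,0,0,0,0.36],[0,0,-0.03,0,0,0,0.36],[0,0,-0.07,0,0,0,0.36]]' |sed -n 4,5p
python3 -m crank '[[0,-0.02,-0.03,0.14,0,0,1],[0,-0.04,-0.06,0.28,0,0,1],[0,-0.06,-0.08,0.42,0,0,1],[0,-0.08,-0.08,0.5,0,0,1],[0,-0.08,-0.08,0.5,0,0,1]]' | sed -n 2,4p
python3 -c "
from h import *
print(r.sense()['qpos'].round(2))";python3 plan.py -40 40 150 .154 0.5 rack
```

```text
contact_force: [1.2, 0.2, 0.5]
opening: 0.64
eef_pos: [503.1, 54.6, 191.2]
tcp_rot: [-2.643, 0.004, 0.13]
contact_force: [-1.7, -0.5, -1.7]
[-0.19  0.33  1.92  0.53  1.12  0.97]
shift [-0.0102  0.0253  0.0332] turn [-0.482  0.487 -0.148] rack xy [-29.5  46.1] z 191.2
```

```bash
python3 -m crank '[[0,0,0,0,0.125,-0.068,1],[0,0,0,0,0.25,-0.136,1],[0,0,0,0,0.375,-0.204,1],[0,0,0,0,0.5,-0.272,1],[0,0,0,0,0.62,-0.34,1]]' | sed -n 2,4p
python3 -m crank '[[0,0,0,0,0,0,1],[0,0,0,0,0,0,1]]' | sed -n 2,4p
python3 -c "
from h import *
print(r.sense()['qpos'].round(2))";python3 plan.py -35 40 150 .154 0.9 rack
```

```text
eef_pos: [502.4, 56.5, 191.3]
tcp_rot: [-2.64, -0.629, 0.137]
contact_force: [-0.3, 1.3, -0.9]
eef_pos: [503.0, 56.6, 191.2]
tcp_rot: [-2.635, -0.622, 0.132]
contact_force: [0.3, -0.3, 0.5]
[-0.33  0.22  2.26  1.22  0.78 -0.02]
shift [-0.0285  0.0219  0.0224] turn [-0.488  0.268 -0.086] rack xy [-29.3  48.1] z 191.2
```

```bash
python3 -m crank '[[-0.01,0.01,0.01,0,0.12,-0.065,1],[-0.02,0.02,0.02,0,0.24,-0.13,1],[-0.03,0.022,0.025,0,0.3,-0.15,1],[-0.03,0.022,0.025,0,0.3,-0.15,1],[-0.03,0.022,0.025,0,0.3,-0.15,1]]' | sed -n 2,4p
python3 -c "
from h import *
print(r.sense()['qpos'].round(2))";python3 plan.py -35 40 130 .154 0.9 rack
```

```text
eef_pos: [498.7, 49.6, 146.0]
tcp_rot: [-2.612, -0.959, 0.106]
contact_force: [-0.3, 0.6, -0.0]
[-0.45  0.47  2.43  1.82  0.97 -0.96]
shift [-0.0132  0.0062  0.0068] turn [-0.491 -0.065 -0.013] rack xy [-34.7  41.9] z 146.0
```

```bash
python3 -m crank '[[0,0,0,-0.14,-0.02,0,1],[-0.005,0,0,-0.28,-0.04,0,1],[-0.01,0,0,-0.42,-0.065,-0.01,1],[-0.013,0,0,-0.49,-0.065,-0.013,1],[-0.013,0,0,-0.49,-0.065,-0.013,1]]' | sed -n 2,4p
python3 -c "
from h import *
print(r.sense()['qpos'].round(2))";python3 plan.py -72 34 75 .154 0.9 rack
```

```text
eef_pos: [496.6, 50.4, 139.6]
tcp_rot: [-3.119, -0.913, 0.153]
contact_force: [0.6, 0.1, -0.0]
[ 0.01  0.33  2.57  2.93  0.68 -1.49]
shift [-0.0727  0.0092  0.0113] turn [-0.022 -0.013 -0.   ] rack xy [-36.6  42.9] z 139.6
```

```bash
python3 plan.py -79 34 60 .154 0.9 rack
python3 -m crank '[[-0.03,0,0,-0.02,-0.013,0,1],[-0.07,0.009,0.0,-0.022,-0.013,0,1],[-0.0727,0.009,0,-0.022,-0.013,0,1],[-0.0727,0.009,0,-0.022,-0.013,0,1]]' | sed -n 2,4p
python3 plan.py -79 34 50 .154 0.9 rack;python3 -c "
from h import *
print(r.sense()['qpos'].round(2))"
```

```text
shift [-0.0889  0.0093  0.0149] turn [-0.022 -0.013 -0.   ] rack xy [-36.6  42.9] z 139.6
eef_pos: [455.9, 33.7, 79.1]
tcp_rot: [-3.138, -0.892, 0.152]
contact_force: [0.1, -0.5, 0.2]
shift [-0.0224 -0.0013  0.0185] turn [-0.002  0.008 -0.001] rack xy [-79.3  32.7] z 79.1
[-0.03  0.58  2.65  2.96  0.99 -1.59]
```

```bash
python3 -m crank '[[-0.011,-0.0013,0.009,0,0,0,1],[-0.0224,-0.0013,0.0185,0,0,0,1],[-0.0224,-0.0013,0.0185,0,0,0,1]]' | sed -n 2,4p
python3 -m crank '[[-0.002,0,0.0015,0,0,0,1],[-0.004,0,0.003,0,0,0,1],[-0.004,0,0.003,0,0,0,1]]' | sed -n 2,4p
python3 -m crank '[[-0.002,0,0.0015,0,0,0,1],[-0.003,0,0.0025,0,0,0,1],[-0.003,0,0.0025,0,0,0,1]]' | sed -n 2,4p
python3 plan.py -79 34 40 .154 0.9 rack
python3 - <<'E'
from h import *
w=grab('wrist','p1')
cv2.imwrite('pics/p1c.png',w['image'][:,:,::-1])
E
```

```text
eef_pos: [458.2, 34.6, 53.0]
tcp_rot: [3.14, -0.9, 0.156]
contact_force: [-0.0, 0.8, 0.2]
eef_pos: [456.3, 34.0, 47.9]
tcp_rot: [3.138, -0.898, 0.157]
contact_force: [0.7, -0.2, -0.7]
eef_pos: [455.6, 33.8, 42.7]
tcp_rot: [3.138, -0.895, 0.157]
contact_force: [-0.4, 0.1, -0.5]
shift [-0.0017 -0.0011  0.0022] turn [0.001 0.005 0.002] rack xy [-79.7  32.9] z 42.7
```

```bash
for i in 1 2; do python3 -m crank '[[-0.0016,0,0.0012,0,0,0,1],[-0.0016,0,0.0012,0,0,0,1]]' | sed -n '2p;4p'; done
python3 -m crank '[[-0.0016,0,0.0012,0,0,0,1],[-0.0016,0,0.0012,0,0,0,1]]' | sed -n '2p;4p'
```

```text
eef_pos: [455.4, 33.8, 40.5]
contact_force: [0.1, 0.0, -0.7]
eef_pos: [455.4, 33.8, 38.5]
contact_force: [0.4, -0.1, -0.9]
eef_pos: [455.4, 33.8, 36.6]
contact_force: [0.3, 0.1, -0.4]
```

```bash
python3 -m crank '[[-0.0012,0,0.001,0,0,0,1],[-0.0012,0,0.001,0,0,0,1]]' | sed -n '2p;4p'; python3 -m crank '[[-0.0012,0,0.001,0,0,0,1],[-0.0012,0,0.001,0,0,0,1]]' | sed -n '2p;4p'; python3 -m crank '[[-0.0008,0,0.0006,0,0,0,1],[-0.0008,0,0.0006,0,0,0,1]]' | sed -n '2p;4p'; python3 plan.py -60 34 34 .154 0.9 rack
```

```text
eef_pos: [455.4, 33.8, 35.1]
contact_force: [0.7, -0.4, 0.4]
eef_pos: [455.4, 33.8, 33.6]
contact_force: [-0.0, -1.0, -0.2]
eef_pos: [455.4, 33.8, 32.6]
contact_force: [-0.1, -0.2, -0.1]
shift [ 0.0135 -0.0011  0.0146] turn [0.001 0.005 0.002] rack xy [-79.8  32.9] z 32.6
```

```bash
python3 -m crank '[[0.0016,-0.001,-0.0012,0,0,0,1],[0.0109,-0.001,0.0105,0,0,0,1],[0.0171,-0.001,0.0184,0,0,0,1],[0.0171,-0.001,0.0184,0,0,0,1]]' | sed -n '2p;4p'
python3 -m crank '[[0.0037,0,0.0047,0,0,0,1],[0.0075,0,0.0094,0,0,0,1],[0.0093,0,0.0117,0,0,0,1]]' | sed -n '2p;4p'; python3 plan.py -30 34 34.5 .154 0.9 rack
```

```text
eef_pos: [481.4, 38.9, 35.3]
contact_force: [-1.0, -0.1, 0.0]
eef_pos: [495.1, 41.0, 34.5]
contact_force: [-1.3, -0.3, -0.1]
shift [ 0.006  -0.0001  0.0074] turn [0.001 0.005 0.002] rack xy [-39.5  33.9] z 34.5
```

```bash
python3 -m crank '[[0.003,0,0.0037,0,0,0,1],[0.0056,0,0.007,0,0,0,1],[0.0056,0,0.007,0,0,0,1]]' | sed -n '2p;4p'
python3 -m crank '[[0.0012,0,0.0016,0,0,0,1],[0.0012,0,0.0016,0,0,0,1]]' | sed -n '2p;4p'
python3 plan.py -30 34 34.5 .154 0.9 rack
```

```text
eef_pos: [504.4, 42.4, 34.7]
contact_force: [0.3, -0.0, -0.4]
eef_pos: [505.7, 42.6, 34.4]
contact_force: [0.6, 0.0, 0.2]
shift [-0.0007 -0.0002 -0.001 ] turn [0.002 0.004 0.002] rack xy [-28.8  33.8] z 34.4
```

```bash
python3 -m crank '[[0.0012,0,0.0016,0,0,0,1],[0.0012,0,0.0016,0,0,0,1]]' | sed -n '2p;4p'
python3 -m crank '[[0.0012,0,0.0016,0,0,0,1],[0.0012,0,0.0016,0,0,0,1]]' | sed -n '2p;4p'
python3 plan.py -30 34 34.5 .154 0.9 rack
python3 - <<'E'
from h import *
w=grab('wrist');f=grab('side');g=grab('scene')
c=lambda i,x,y: cv2.resize(i['image'][y:y+100,x:x+120,::-1],(320,267),interpolation=cv2.INTER_CUBIC)
cv2.imwrite('pics/p2.png',np.vstack([cv2.resize(w['image'][100:310,150:500,::-1],(640,330),interpolation=cv2.INTER_CUBIC),np.hstack([c(f,240,180),c(g,290,170)])]))
E
```

```text
eef_pos: [506.4, 42.8, 34.1]
contact_force: [-6.0, -1.0, 3.3]
eef_pos: [506.5, 43.0, 33.6]
contact_force: [-14.1, -3.6, 7.8]
shift [-0.0006  0.0001 -0.0022] turn [0.002 0.009 0.001] rack xy [-27.9  34.1] z 33.6
```

View pics/p2.png

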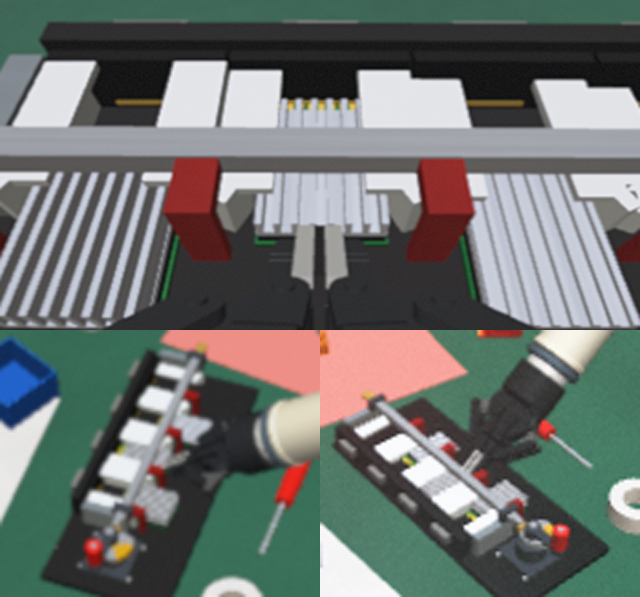

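Module_c is home: force rises at TCP x≈-28 and its gold edge meets the socket at (320,104). The bar is clear of the fingers. Now module_b.

```bash
python3 -m crank '[[-0.012,0,-0.016,0,0,0,1],[-0.024,0,-0.032,0,0,0,1],[-0.031,0,-0.0405,0,0,0,1],[-0.031,0.034,-0.0405,0,0,0,1],[-0.031,0.068,-0.0405,0,0,0,1]]' | sed -n '2p;4p'
python3 -m crank '[[0,0,0,0,0,0,1],[0,0,0,0,0,0,1]]' | sed -n '2p;4p'
python3 plan.py -45 -34 34 .154 0.9 rack
```

```text
eef_pos: [469.0, -30.3, 34.9]
contact_force: [0.8, 0.6, 0.4]
eef_pos: [469.9, -33.6, 35.8]
contact_force: [-0.2, 0.4, 1.0]
shift [ 0.0179 -0.0021  0.0252] turn [ 0.005  0.004 -0.   ] rack xy [-75.8 -35.9] z 35.8
```

```bash
python3 -m crank '[[0.008,-0.002,0.012,0,0,0,1],[0.0173,-0.0021,0.0258,0,0,0,1],[0.0173,-0.0021,0.0258,0,0,0,1]]' | sed -n '2p;4p'
python3 -m crank '[[0.0037,0,0.0047,0,0,0,1],[0.0075,0,0.0094,0,0,0,1],[0.0075,0,0.0094,0,0,0,1]]' | sed -n '2p;4p'
python3 plan.py -26 -34 33.3 .154 0.9 rack
```

```text
eef_pos: [501.4, -23.0, 33.5]
contact_force: [-0.3, 0.7, 0.3]
eef_pos: [512.2, -22.5, 33.0]
contact_force: [-0.3, 0.2, 1.1]
shift [0.0042 0.0025 0.0048] turn [0.001 0.004 0.003] rack xy [-32.4 -31.5] z 33.0
```

```bash
python3 -m crank '[[0.0025,0.0015,0.0026,0,0,0,1],[0.0042,0.002,0.0048,0,0,0,1],[0.0042,0.002,0.0048,0,0,0,1]]' | sed -n '2p;4p'
python3 -m crank '[[0.0012,0,0.0014,0,0,0,1],[0.0012,0,0.0014,0,0,0,1]]' | sed -n '2p;4p'
python3 -m crank '[[0.0008,0,0.001,0,0,0,1],[0.0008,0,0.001,0,0,0,1]]' | sed -n '2p;4p'
python3 plan.py -26 -34 33.3 .154 0.9 rack
```

```text
eef_pos: [517.9, -24.0, 33.1]
contact_force: [-3.1, 1.1, 0.6]
eef_pos: [518.4, -23.7, 32.9]
contact_force: [-10.9, -0.9, 6.6]
eef_pos: [518.6, -23.6, 32.7]
contact_force: [-16.5, -2.2, 12.1]
shift [ 0.0006  0.0005 -0.0002] turn [0.002 0.009 0.   ] rack xy [-26.2 -33.5] z 32.7
```

```bash
python3 -m crank '[[-0.012,0,-0.016,0,0,0,1],[-0.024,0,-0.032,0,0,0,1],[-0.0295,0,-0.0404,0,0,0,1],[-0.0295,-0.034,-0.0404,0,0,0,1],[-0.0295,-0.068,-0.0404,0,0,0,1]]' | sed -n '2p;4p'
python3 -m crank '[[0,-0.04,0,0,0,0,1],[0,-0.067,0,0,0,0,1],[0,-0.067,0,0,0,0,1],[0,-0.067,0,0,0,0,1]]' | sed -n '2p;4p'
python3 plan.py -45 102 34.5 .154 0.9 rack
```

```text
eef_pos: [462.5, 33.1, 35.4]
contact_force: [0.8, 1.5, 0.7]
eef_pos: [451.5, 104.0, 35.2]
contact_force: [-0.0, 0.1, 1.4]
shift [0.0169 0.001  0.0222] turn [-0.002  0.004  0.005] rack xy [-72.9 102.8] z 35.2
```

```bash
python3 -m crank '[[0.008,0.001,0.011,0,0,0,1],[0.0169,0.001,0.0222,0,0,0,1],[0.0169,0.001,0.0222,0,0,0,1]]' | sed -n '2p;4p'
python3 -m crank '[[0.0037,0,0.0047,0,0,0,1],[0.0075,0,0.0094,0,0,0,1],[0.0087,0,0.011,0,0,0,1],[0.0087,0,0.011,0,0,0,1]]' | sed -n '2p;4p'
python3 -m crank '[[0.001,0,0.0013,0,0,0,1],[0.001,0,0.0013,0,0,0,1]]' | sed -n '2p;4p'
python3 plan.py -28 102 34.5 .154 0.9 rack
```

```text
eef_pos: [481.6, 103.3, 35.3]
contact_force: [0.7, -0.4, 0.3]
eef_pos: [493.2, 107.2, 34.5]
contact_force: [-0.4, 0.4, 0.9]
eef_pos: [494.3, 107.8, 34.2]
contact_force: [-1.0, -1.7, 0.1]
shift [ 0.0015 -0.002   0.0014] turn [0.001 0.005 0.002] rack xy [-30. 100.] z 34.2
```

```bash
python3 -m crank '[[0.0012,-0.001,0.0012,0,0,0,1],[0.0012,-0.001,0.0012,0,0,0,1]]' | sed -n '2p;4p'
python3 -m crank '[[0.001,0,0.0012,0,0,0,1],[0.001,0,0.0012,0,0,0,1]]' | sed -n '2p;4p'
python3 -m crank '[[0.001,0,0.0012,0,0,0,1],[0.001,0,0.0012,0,0,0,1]]' | sed -n '2p;4p'
python3 plan.py -28 102 34.5 .154 0.9 rack
```

```text
eef_pos: [496.1, 109.3, 34.5]
contact_force: [-1.2, 0.3, 0.3]
eef_pos: [496.4, 109.2, 34.3]
contact_force: [-6.9, -0.3, 3.3]
eef_pos: [496.5, 109.2, 34.1]
contact_force: [-12.6, -0.6, 8.3]
shift [ 0.0001 -0.0009 -0.0005] turn [0.001 0.009 0.003] rack xy [-27.6 101.1] z 34.1
```

```bash
python3 -m crank '[[-0.012,0,-0.016,0,0,0,1],[-0.024,0,-0.032,0,0,0,1],[-0.0295,0,-0.0404,0,0,0,1],[-0.01,0.03,-0.056,0,0,0,1],[0.0,0.06,-0.064,0,0,0,1]]' | sed -n '2p;4p'
python3 -m crank '[[0,0,0,0,0,0,1],[0,0,0,0,0,0,1]]' | sed -n '2p;4p'
python3 - <<'E'
from h import *
from plan import O,Rz
w=grab('wrist','q1');I=w['image'].astype(int)
for n,y,t in(('d',102,23),('c',34,18),('b',-34,13)):
    for yy in (y-12,y+1,y+12):
        xs=np.arange(-30,0,1.)
        P=proj(w,[[*(O+Rz@np.array([x,yy])),12+t] for x in xs])
        v=[I[int(round(b)),max(0,int(round(a))-3):int(round(a))+4].mean() if 0<=b<400 and 0<=a<640 else -1 for a,b in P]
        print(n,yy,P[22].round(0),np.round(v).astype(int).tolist())
E
```

```text
eef_pos: [457.9, 44.4, 74.1]
contact_force: [1.1, -0.0, 0.6]
eef_pos: [459.7, 41.3, 75.4]
contact_force: [0.4, 0.2, 0.0]
d 90 [258. 210.] [55, 56, 56, 55, 55, 56, 55, 55, 45, 59, 67, 38, 35, 82, 153, 180, 177, 165, 154, 145, 134, 122, 122, 151, 153, 152, 151, 152, 152, 149]
d 103 [241. 210.] [55, 55, 55, 55, 55, 55, 55, 55, 43, 57, 67, 39, 29, 66, 148, 175, 168, 155, 144, 132, 115, 106, 111, 131, 148, 150, 148, 147, 149, 148]
d 114 [226. 210.] [56, 56, 55, 55, 55, 55, 55, 55, 46, 56, 67, 40, 31, 66, 109, 168, 168, 152, 137, 122, 108, 102, 113, 134, 146, 147, 149, 147, 147, 147]
c 22 [346. 213.] [55, 55, 55, 54, 55, 54, 55, 55, 55, 55, 51, 46, 54, 55, 32, 36, 84, 159, 189, 190, 184, 186, 200, 214, 215, 215, 216, 215, 213, 214]
c 35 [330. 213.] [55, 55, 55, 55, 55, 55, 55, 55, 55, 55, 51, 46, 54, 55, 31, 36, 83, 157, 189, 193, 192, 195, 209, 222, 223, 223, 223, 223, 223, 223]
c 46 [315. 213.] [56, 55, 56, 55, 56, 55, 55, 55, 55, 55, 51, 46, 55, 56, 31, 35, 80, 153, 184, 188, 185, 187, 202, 216, 217, 214, 214, 216, 216, 216]
b -46 [431. 216.] [54, 54, 53, 54, 54, 54, 54, 54, 54, 54, 54, 54, 53, 48, 48, 54, 48, 28, 90, 135, 165, 196, 214, 214, 212, 213, 212, 213, 214, 214]
b -33 [415. 216.] [54, 54, 54, 54, 54, 54, 55, 54, 54, 54, 54, 54, 51, 46, 52, 59, 40, 28, 59, 147, 184, 205, 214, 215, 215, 214, 213, 214, 214, 214]
b -22 [401. 216.] [55, 54, 55, 55, 55, 55, 55, 54, 55, 55, 55, 54, 51, 44, 56, 65, 37, 33, 76, 151, 192, 210, 212, 213, 213, 213, 211, 212, 213, 213]
```

All three modules' rear edges measure at x≈-8 mm, so they are home. Next I'll unflip the wrist and take the crank.

```bash
python3 -m crank '[[0.03,0,-0.015,0,0,0,1],[0.06,0,-0.025,0.1,0,0,1],[0.09,0,-0.03,0.22,0,0,1],[0.09,0,-0.03,0.35,0,0,1],[0.09,0,-0.03,0.49,0,0,1]]' | sed -n 2,4p
python3 -m crank '[[0,0,0,0,-0.12,0.068,1],[0,0,0,0,-0.24,0.136,1],[0,0,0,0,-0.36,0.204,1],[0,0,0,0,-0.48,0.272,1],[0,0,0,0,-0.6,0.33,1]]' | sed -n 2,4p
python3 -m crank '[[0,0,0,0,0,0,1]]' | sed -n 2,3p
python3 -c "
from h import *
print(r.sense()['qpos'].round(2))";python3 plan.py -20 100 170 .154 0 rack
```

```text
eef_pos: [495.4, 56.7, 162.0]
tcp_rot: [-2.829, -0.923, 0.136]
contact_force: [1.0, 0.6, 0.4]
eef_pos: [493.3, 63.7, 160.4]
tcp_rot: [-2.731, -0.547, 0.052]
contact_force: [-0.5, 1.2, 0.1]
eef_pos: [495.2, 63.3, 161.5]
tcp_rot: [-2.732, -0.551, 0.053]
[-0.21  0.2   2.32  1.26  0.57  0.1 ]
shift [ 0.0142 -0.0423  0.017 ] turn [-0.371 -0.563  0.015] rack xy [-36.   55.9] z 161.5
```

```bash
python3 -m crank '[[0,0,0,0,-0.12,0.06,0.3],[0,-0.01,0,0,-0.24,0.12,0.3],[0,-0.02,0,0,-0.36,0.18,0.3],[0,-0.03,0,0,-0.48,0.2,0.3],[0,-0.04,0,0,-0.55,0.22,0.3]]' | sed -n 2,4p
python3 -c "
from h import *
print(r.sense()['qpos'].round(2))";python3 plan.py 512.7 242.7 150 .154
```

```text
eef_pos: [482.1, 100.1, 174.5]
tcp_rot: [-2.731, 0.012, 0.067]
contact_force: [0.4, 0.7, 0.6]
[-0.06  0.29  2.    0.49  0.98  1.14]
shift [ 0.0404 -0.119   0.0779] turn [-0.411 -0.006 -0.088] rack xy [-43.3  94.3] z 174.5
```

```bash
python3 -m crank '[[0.01,-0.03,0,-0.14,0,-0.03,0.3],[0.02,-0.06,0.02,-0.28,0,-0.06,0.3],[0.03,-0.09,0.05,-0.41,-0.006,-0.088,0.3],[0.04,-0.119,0.078,-0.41,-0.006,-0.088,0.3],[0.04,-0.119,0.078,-0.41,-0.006,-0.088,0.3]]' | sed -n 2,4p
python3 -m crank '[[0,0,0,0,0,0,0.3]]' | sed -n 2,4p
python3 - <<'E'
from h import *
w=grab('wrist','c1');s=r.sense();print(s['qpos'].round(2))
H,S,V=cv2.split(cv2.cvtColor(w['image'],cv2.COLOR_RGB2HSV))
m=(((H<8)|(H>172))&(S>140)&(V>90)).astype(np.uint8)
for c in cv2.findContours(m,0,2)[0]:
    if cv2.contourArea(c)>150: print(cv2.boundingRect(c),[cv2.minEnclosingCircle(c)[0]])
g=grab('scene');h=g['image'];H,S,V=cv2.split(cv2.cvtColor(h,cv2.COLOR_RGB2HSV));m=(((H<8)|(H>172))&(S>140)&(V>90)).astype(np.uint8)
p=proj(w,[[512.7,242.7,97],[512.7,242.7,67]]);print('expected handle top/bottom px',p.round(0).tolist())
E
python3 plan.py 512.7 242.7 99 .154
```

```text
eef_pos: [511.5, 247.0, 146.5]
tcp_rot: [-3.14, 0.001, 0.161]
contact_force: [-0.1, -0.7, -0.3]
eef_pos: [511.8, 242.3, 147.6]
tcp_rot: [3.141, 0.001, 0.156]
contact_force: [-0.6, -0.6, -0.2]
[ 0.44  0.38  1.85 -0.    0.91  1.86]
(539, 339, 28, 22) [(552.0, 348.0)]
(583, 223, 21, 20) [(593.0, 232.5)]
(505, 222, 20, 21) [(514.0, 232.0)]
(426, 222, 18, 21) [(435.5, 232.0)]
(309, 207, 29, 38) [(323.0, 225.6216278076172)]
expected handle top/bottom px [[324.0, 234.0], [324.0, 219.0]]
shift [-0.0002 -0.003   0.0498] turn [ 0.002 -0.002 -0.003] rack xy [  8.9 227.6] z 148.8
```

```bash
python3 -m crank '[[0,-0.001,0.025,0,0,0,0.3],[0,-0.001,0.052,0,0,0,0.3],[0,-0.001,0.052,0,0,0,0.3],[0,-0.001,0.052,0,0,0,1],[0,-0.001,0.052,0,0,0,1]]' 50 | sed -n 2,6p
python3 -m crank '[[0,0,0,0,0,0,1],[0,0,0,0,0,0,1],[0,0,0,0,0,0,1],[0,0,0,0,0,0,1]]' 50 | sed -n 2,6p
```

```text
eef_pos: [516.0, 240.2, 99.1]
tcp_rot: [3.139, -0.007, 0.148]
contact_force: [-0.4, 0.1, 0.3]
opening: 0.37
grasp_force: 0.0
eef_pos: [516.5, 243.3, 100.0]
tcp_rot: [-3.14, -0.009, 0.148]
contact_force: [-3.1, 13.3, 5.1]
opening: 0.212
grasp_force: 48.8
```

```bash
python3 -m crank '[[-0.0145,0.0025,0.002,0,0,0,1],[-0.027,0.009,0.002,0,0,0,1],[-0.0365,0.0184,0.002,0,0,0,1],[-0.0428,0.0304,0.002,0,0,0,1],[-0.0452,0.0436,0.002,0,0,0,1]]' 70 | sed -n 2,6p
python3 -m crank '[[0.0012,0.0116,0,0,0,0,1],[0.0045,0.021,0,0,0,0,1],[0.0045,0.021,0,0,0,0,1],[0.0045,0.021,0,0,0,0,1]]' 70 | sed -n 2,6p
python3 - <<'E'
from h import *
s=r.sense();H=s['eef_pos'][:2];A=np.array([522.,197.]);v=H-A;Y=.154
ex=np.array([np.cos(Y),np.sin(Y)]);ey=np.array([-ex[1],ex[0]])
print('r',np.hypot(*v),'angle',np.arctan2(-v@ex,v@ey))
E
```

```text
eef_pos: [478.6, 201.1, 99.8]
tcp_rot: [-3.127, -0.013, 0.141]
contact_force: [-18.1, 16.3, 16.6]
opening: 0.197
grasp_force: 70.3
eef_pos: [487.7, 171.1, 99.4]
tcp_rot: [3.139, -0.012, 0.149]
contact_force: [0.2, -3.9, 22.2]
opening: 0.203
grasp_force: 71.2
r 42.995153748352564 angle 2.0638776194679256
```

```bash
python3 -m crank '[[0,0,-0.001,0,0,0,0.7],[0,0,-0.001,0,0,0,0.5],[0,0,-0.001,0,0,0,0.3],[0,0,-0.02,0,0,0,0.3],[0,0,-0.05,0,0,0,0.3]]' | sed -n 2,6p
python3 -m crank '[[0,0,-0.04,0,0,0,0.3],[0,0,-0.08,0,0,0,0.3],[0,0,-0.1,0,0,0,0.3],[0,0,-0.1,0,0,0,0.3],[0,0,-0.1,0,0,0,0.3]]' | sed -n '1,2p;4p'
python3 - <<'E'
from h import *
from plan import O,Rz
w=grab('wrist','z1');I=w['image'];X=I.astype(int)
H,S,V=cv2.split(cv2.cvtColor(I,cv2.COLOR_RGB2HSV))
m=(((H<8)|(H>172))&(S>140)&(V>90)).astype(np.uint8)
A=np.array([522.,197.]);ex=Rz[:,0];ey=Rz[:,1]
for c in cv2.findContours(m,0,2)[0]:
    if cv2.contourArea(c)>80:
        b=cv2.boundingRect(c);x=pix(w,[(b[0]+b[2]/2,b[1]+b[3]/2)],82)[0,:2];v=x-A
        t=pix(w,[(b[0]+b[2]/2,b[1]+b[3]/2)],45)[0,:2]
        print(b,'r %.1f ang %.2f'%(np.hypot(*v),np.arctan2(-v@ex,v@ey)),'as tab rack',(Rz.T@(t-O)).round(1))
for n,y,t in(('d',102,23),('c',34,18),('b',-34,13)):
    xs=np.arange(-22,0,1.);P=proj(w,[[*(O+Rz@np.array([x,y-8])),12+t] for x in xs])
    print(n,[int(X[int(b),int(a)].mean()) if 0<=b<400 and 0<=a<640 else -1 for a,b in P])
E
```

```text
eef_pos: [482.8, 170.2, 144.7]
tcp_rot: [3.138, -0.001, 0.149]
contact_force: [0.4, -0.0, 0.2]
opening: 0.699
grasp_force: 0.0
clock: 44.45
eef_pos: [483.5, 170.8, 245.5]
contact_force: [-0.2, -0.3, -0.1]
(621, 327, 19, 32) r 485.9 ang 2.61 as tab rack [-269.2 -287.4]
(616, 318, 24, 37) r 474.8 ang 2.63 as tab rack [-257.3 -279.7]
(537, 317, 45, 42) r 399.0 ang 2.51 as tab rack [-257.9 -177.7]
(415, 267, 57, 18) r 214.9 ang 2.42 as tab rack [-153.8    4.9]
(315, 182, 19, 24) r 46.6 ang 2.03 as tab rack [-40.1 163.1]
(531, 160, 14, 17) r 246.3 ang 3.08 as tab rack [-10.2 -91. ]
(473, 160, 12, 17) r 183.7 ang 3.06 as tab rack [ -9.9 -20.1]
(414, 160, 13, 16) r 122.2 ang 3.03 as tab rack [-9.1 49.5]
(356, 160, 11, 17) r 61.3 ang 2.90 as tab rack [ -9.3 119.3]
d [68, 68, 68, 69, 69, 67, 69, 67, 67, 67, 67, 66, 78, 129, 129, 183, 201, 208, 208, 208, 208, 206]
c [63, 62, 63, 62, 62, 63, 63, 62, 62, 62, 62, 60, 78, 119, 119, 147, 139, 130, 130, 130, 175, 170]
b [56, 57, 56, 56, 56, 58, 57, 56, 56, 54, 53, 66, 113, 113, 161, 164, 162, 159, 159, 161, 163, 167]
```

The crank sits at about 2.03 rad, and the tabs have moved about 16 mm to the locked position. The modules are home and the gripper is clear, so I'm handing in.

```bash
python3 -c "
from rig import sign_off
print(sign_off())"
```

```text
the job is handed in; nothing more can be done
None
```

Job handed in: the three modules on the bench (b, c and d; module_a was absent) are home in their slots and the bar is locked, with the crank at about 2.03 rad on its dwell and the gripper clear; sign-off gave no verdict.

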